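Refit the roller of a bench press and tighten its four knobs crosswise

TASK

Put the roller press back together: take the black rubber roller by its free end out of the tool tray, lay it down flat on the cutting mat so that you can take it again by its middle, and lower it into the two open slots of the press until both bearing blocks sit fully home. Then, with the roller let go, tighten the four T-knobs that hold the press down, clockwise and always crosswise (the diagonally opposite one next): a first pass with about an eighth of a turn on every knob, then a second crosswise pass turning each one until it is felt to be tight, without forcing it. Leave the other things on the table where they are.

Things in the scene. Friction and masses are not known exactly. Their poses are not given: they have to be found in the camera images.
- roller_mid (a point): Centre of the loose top roller, 0.4 kg, 200 mm long; x = along its axle. Black rubber face, 30 mm in diameter, 100 mm long, in the middle; at each end a square aluminium bearing block; beyond the blocks bare steel shaft ends, 12 mm in diameter, from 74 to 100 mm. Laid flat it stands on its blocks and does not roll, its centre 16 mm above the surface.
- roller: The same roller (same origin and axes). It starts aslant in the tool tray: its -x end down in the narrow compartment, the +x end raised by about 24 degrees over the tray's far rim; its y axis is level then.
- roller_block (a point): Centre of the roller's +x bearing block, 64 mm from the roller's centre (the other block is 64 mm on the -x side): 32 mm wide (y), 32 mm high (z), 20 mm thick (x). It starts sticking out free beyond the tray's rim, with its y sides upright.
- tray: Black plastic tool tray, fixed, 49 mm high, 126 mm wide; origin at its underside, on the mat; x = its length, towards the rim with the roller; end walls' outer faces at x = -130 and +9 mm, sides at y = +-63 mm. The roller's compartment, centred at y = -31 mm, is 54 mm wide: too narrow for fingers beside the roller. A jar and a tool fill the other one.
- press_seat (a point): Where the centre of the fully seated roller belongs on the roller press; y = along the axle (either way round; 8 mm of play each way), z up, 92 mm above the underside of the press, a fixed 210 (x) x 256 (y) mm board on the mat with a base plate, 28 mm high together. A fixed lower roller lies under this point, top 17 mm below it; feed plates at x = +-33 to +-83 mm lie 42 mm below it.
- slot_a (a point): Middle of the floor of the slot in the press's +y cheek plate (64 mm from press_seat; floor 16 mm below it). The slot is open at the top, 36 mm wide in x for the 32 mm bearing blocks, 36 mm deep, its top 9 mm flaring to 54 mm. The cheek is 12 mm thick (y) and 64 mm wide (x). Axes as press_seat. A like slot is in the -y cheek, mirrored.
- mat: Green cutting mat on the table, 600 x 900 mm, 3 mm thick, fixed; origin at the centre of its underside; tray, press and small things stand on it. The strip between tray and press (x 0.42 to 0.66) is free, about 120 mm wide or more.
- knob0_bar (a point): Centre of the black T-bar of the clamping knob at the press's (+x, +y) corner (80, 100, 0 mm from press_seat); x = along the bar, z up; turns with the knob. Bar 66 mm long, 16 mm wide, 24 mm high, on a 14 mm thick stem; the base plate lies 64 mm below the bar's centre.
- knob1_bar (a point): Centre of the black T-bar of the clamping knob at its (+x, -y) corner (80, -100, 0 mm from press_seat); x = along the bar, z up; turns with the knob. Bar 66 mm long, 16 mm wide, 24 mm high, on a 14 mm thick stem; the base plate lies 64 mm below the bar's centre.
- knob2_bar (a point): Centre of the black T-bar of the clamping knob at its (-x, -y) corner, diagonally across from knob0 (-80, -100, 0 mm from press_seat); x = along the bar, z up; turns with the knob. Bar 66 mm long, 16 mm wide, 24 mm high, on a 14 mm thick stem; the base plate lies 64 mm below the bar's centre.
- knob3_bar (a point): Centre of the black T-bar of the clamping knob at its (-x, +y) corner, diagonally across from knob1 (-80, 100, 0 mm from press_seat); x = along the bar, z up; turns with the knob. Bar 66 mm long, 16 mm wide, 24 mm high, on a 14 mm thick stem; the base plate lies 64 mm below the bar's centre.
- knob0 (a joint): Angle of that knob (rad), growing clockwise seen from above (tightening). Starts loose at 0 to 0.15. Turns with a steady drag of 0.16 N m and stays where left; somewhere between 1.15 and 1.55, not known and not the same for all, it comes up against its seat and the moment rises steeply (3 to 4 N m per rad): at 0.4 to 0.5 N m it is tight, over 0.9 N m is forced.
- knob1 (a joint): Angle of that knob (rad), growing clockwise seen from above (tightening). Starts loose at 0 to 0.15. Turns with a steady drag of 0.16 N m and stays where left; somewhere between 1.15 and 1.55, not known and not the same for all, it comes up against its seat and the moment rises steeply (3 to 4 N m per rad): at 0.4 to 0.5 N m it is tight, over 0.9 N m is forced.
- knob2 (a joint): Angle of that knob (rad), growing clockwise seen from above (tightening). Starts loose at 0 to 0.15. Turns with a steady drag of 0.16 N m and stays where left; somewhere between 1.15 and 1.55, not known and not the same for all, it comes up against its seat and the moment rises steeply (3 to 4 N m per rad): at 0.4 to 0.5 N m it is tight, over 0.9 N m is forced.
- knob3 (a joint): Angle of that knob (rad), growing clockwise seen from above (tightening). Starts loose at 0 to 0.15. Turns with a steady drag of 0.16 N m and stays where left; somewhere between 1.15 and 1.55, not known and not the same for all, it comes up against its seat and the moment rises steeply (3 to 4 N m per rad): at 0.4 to 0.5 N m it is tight, over 0.9 N m is forced.
- seat0: The seat of knob0 in the base plate, under its collar, out of sight; the tightened knob bears on it (0.1 N m beyond the drag gives 10 N; up to 16 N remains when the knob is let go).
- seat1: The seat of knob1 in the base plate, under its collar, out of sight; the tightened knob bears on it (0.1 N m beyond the drag gives 10 N; up to 16 N remains when the knob is let go).
- seat2: The seat of knob2 in the base plate, under its collar, out of sight; the tightened knob bears on it (0.1 N m beyond the drag gives 10 N; up to 16 N remains when the knob is let go).
- seat3: The seat of knob3 in the base plate, under its collar, out of sight; the tightened knob bears on it (0.1 N m beyond the drag gives 10 N; up to 16 N remains when the knob is let go).
- jar: White jar with a black cap, 68 mm across, 75 mm high; a loose bystander to be left alone; origin at its underside.
- cup: Paper cup, 76 mm across, 95 mm high; a loose bystander to be left alone; origin at its underside.
- spool: Thread spool, 52 mm across, 60 mm high; a loose bystander to be left alone; origin at its underside.
- mallet: White-headed mallet, 95 mm head, 220 mm handle, lying; a loose bystander to be left alone; origin at its underside.
- crank: Steel crank with an upright wooden grip, 110 mm long, 80 mm high; a loose bystander to be left alone; origin at its underside.

How it is judged:
By the outcome, as a careful person would: the job done as asked, in the order asked, and still so for the second after the job is handed in, with the robot touching nothing.
It also fails if it takes over 72 s, if anything falls off the work surface, if the arm or the gripper's body presses on something with over 40 N, if the wrist force passes 120 N, or if a joint passes its speed limit or range.

ROBOT

A 6-joint arm with a two-finger parallel gripper is mounted at the origin on the work surface. World frame = base frame: x ahead of the robot, y to its left, z up, the work surface at z = 0. Lengths are in mm, angles in degrees, forces in N, time in s.
With the tool pointing down it reaches from about 275 to 875 mm from the base axis. Payload 12.5 kg.
Tool frame: the origin (TCP) lies at the very end of the fingers, on their centre line; the grasp point (between the pads) lies 19 mm behind it; z points along the fingers, y is the line along which they close (so a half turn about z gives the same grasp; the last joint's range is limited). The gripper opens to 85 mm and grips with 20 to 120 N. Pads are 22 mm wide; open, the fingers measure 114 mm over their backs; the gripper's body (76 mm by 85 mm) begins 54 mm behind the grasp point. The pads swing forward as they close: fully open they stand 13 mm farther back than shut.
Start: joints at [-73.086, 20.094, 94.641, -0, 65.266, -4.847], TCP at [203.922, -510.784, 231.29] pointing down, gripper open.
Joint ranges: [-157.81, 157.81], [-45, 120.19], [0.68, 151.7], [-89.99, 269.99], [4.06, 180], [-164.3, 164.3]. Speed limits (degrees/s): [127.2, 127.2, 159.86, 180, 180, 180].

INTERFACE

Orientations are given as [roll, pitch, yaw] about the fixed x, y, z axes, in that order (R = Rz(yaw) Ry(pitch) Rx(roll)).
In Python, from workcell import observe, grab_frame, camera_model, hand_in, cut_out gives the robot as it stands.
- The arm moves only by the shell command python3 -m jog 'ROWS'. ROWS is JSON, a list of rows, each an object of numbers: "hand": the opening, from -1 (shut) to 1 (fully open); "x", "y", "z": the shift along the world's x, y, z in mm; "twist": the turn about the world's z in degrees. In form: [{"hand": .., "x": .., "y": .., "z": .., "twist": ..}, ...]. A call has 1 to 5 rows; each row is the pose to reach, as a shift and turn from the pose commanded when the call began; what a row does not reach only later rows make up. A row lasts 1/12 s, in which the tool goes at most 41.7 mm and 7.16 degrees, less where a joint would pass 70% of its speed; a pose out of reach is approached as far as the arm can. A call with a gripper value outside its range is refused whole. The fingers move at their own pace and stop on an object; the grip force is fixed at half the most. Time passes only in rows, so rows that repeat a pose let the fingers close. It gives the time, the measured TCP pose, the force, the opening and the grip force at its end, in the units of the state.
- observe(): the state, without advancing time (a new reading comes with each control period).
- grab_frame(name): name is "scene" or "top" or "wrist"; returns the picture (400x640x3 uint8, blue, green, red); there is no depth.
- camera_model(name): a dict with "fx", "fy", "cx", "cy" (pixels), "k1" (the pictures are not rectified: a ray, as slopes to the right and down, at radius r is drawn at 1 + k1 r^2 times it, then the intrinsics apply), "rvec" (rotation vector, rad) and "tvec" (3), from world to camera coordinates, as OpenCV has them. Camera axes: x right, y down, z forward; pixel columns grow to the right and rows downward; lengths in mm; the calibration is good to about 2 mm. A picture is of the moment at which its call begins: read the wrist's pose just before it. camera_model takes no time and is no camera call; for the wrist camera it gives the pose at the moment of the call.
- hand_in(): hands the job in; it is judged then, once.
Trained networks look in the newest picture that a camera, given by its name, has taken for a name from the list of things; names that differ only in an ending like _2 or _b are one class to them, and where a whole thing is asked for, a point or a joint stands for the part that bears it (a point fixed in the world has none). Each returns a list of dicts, best first, with "p" (0 to 1); they miss things now and then, are a little off and sometimes report something else, mostly with a low value. They report only what shows in the picture. A call takes as long as a camera call.
- cut_out(name, camera): "pixels" (400x640 bool, what is visible of it) and "bbox" ([centre column, centre row, width, height] in pixels, round what is visible of it).
The state is a dict: "clock": time; "joints": joint angles; "joint_vel": joint speeds; "effort": joint torques, N m; "tcp_pos": TCP position; "orientation": TCP orientation; "ft_force": force on the tool from outside, world axes, zero at the start; "ft_torque": the same for the moment, N m; "finger_gap": opening from 0.0 (shut) to 1.0 (fully open); "finger_force": force on a finger pad.
Only numpy, scipy, OpenCV 4.12 (cv2) and the standard library are available. Lean on these libraries where they do the work, as an engineer would, in place of code of your own. Each camera call takes 0.05 s, during which the arm holds its last target. There are 200 camera calls.

## Working session

There is one attempt and no reset: what is moved stays moved. The work goes in short steps, Python scripts to look and compute and a shell command to move; the robot and the scene stay as the last step left them, time stands still between calls to the robot, and variables do not carry over. Pictures are saved under pics/ and viewed, at most 13 in all, crops included, and the job is handed in when it is done.

```bash
ls; mkdir -p pics
cat > h.py <<'E'
import numpy as np, cv2
from workcell import *
def cam(n):
    m=camera_model(n); R,_=cv2.Rodrigues(np.array(m["rvec"],float)); return m,R,np.array(m["tvec"],float).ravel()
def ray(c,u,v):
    m,R,t=c; x,y=(u-m["cx"])/m["fx"],(v-m["cy"])/m["fy"]; a,b=x,y
    for _ in range(20):
        s=1+m["k1"]*(a*a+b*b); a,b=x/s,y/s
    return -R.T@t, R.T@np.array([a,b,1.])
def at_z(c,u,v,z):
    o,d=ray(c,u,v); return o+d*(z-o[2])/d[2]
def proj(c,P):
    m,R,t=c; q=R@np.array(P,float)+t; a,b=q[0]/q[2],q[1]/q[2]; s=1+m["k1"]*(a*a+b*b)
    return np.array([m["fx"]*a*s+m["cx"],m["fy"]*b*s+m["cy"]])
E
python3 - <<'E'
from h import *
for n in("top","scene"):
    f=grab_frame(n); cv2.imwrite(f"pics/{n}0.png",f)
    c=cam(n); print(n,c[0],-c[1].T@c[2])
    if n=="top":
        for k in("roller","tray","knob0_bar","knob1_bar","press_seat"):
            for d in cut_out(k,n)[:4]: print(k,d["p"],d["bbox"])
print(observe())
E
```

```text
pics
top {'fx': 462.53297868169307, 'fy': 462.53297868169307, 'cx': 322.1350674023749, 'cy': 195.84561639113957, 'k1': -0.13403577226060337, 'rvec': array([ 2.1773457 , -2.1648893 ,  0.09678095]), 'tvec': array([  -3.97777539,  588.70307502, 1023.69294444])} [ 490.27432811   -5.81785881 1074.30517705]
roller 0.64 [259.5, 224.1, 25.3, 82.6]
roller 0.33 [375.5, 133.6, 33.4, 35.1]
tray 0.84 [249.8, 240.8, 61.8, 65.9]
tray 0.29 [377.6, 132.6, 31.3, 36.6]
knob0_bar 0.81 [366.8, 183.7, 17.6, 28.4]
knob1_bar 0.89 [456.4, 182.2, 32.5, 20.6]
press_seat 0.64 [414.4, 218.2, 128.0, 97.8]
scene {'fx': 468.7878162506216, 'fy': 468.7878162506216, 'cx': 314.59460101672215, 'cy': 200.4657543519958, 'k1': -0.0865552926282771, 'rvec': array([ 0.87123783,  2.60392366, -0.99945745]), 'tvec': array([ 500.1135217 , -187.5410053 , 1528.18235488])} [1089.28065685  632.59253103 1016.81896782]
{'clock': 0.35, 'joints': array([-7.30866388e+01,  2.01021503e+01,  9.46474238e+01, -1.11523177e-03,
        6.52652080e+01, -4.84699503e+00]), 'joint_vel': array([ 0.05171971, -0.18642491, -0.07167592,  0.02979745, -0.06005868,
        0.14953049]), 'effort': array([-5.94423618e-04, -5.05564857e+01, -2.91303831e+01, -1.07821356e-04,
        2.07806566e-03, -1.33471900e-05]), 'tcp_pos': array([ 203.90005829, -510.73315048,  231.16652176]), 'orientation': array([-1.79985185e+02, -2.39838659e-04,  2.17608229e+01]), 'ft_force': array([ 1.04434355, -0.24443064,  0.06694267]), 'ft_torque': array([ 0.00123023, -0.02553148,  0.0397797 ]), 'finger_force': 0.0, 'finger_gap': 1.0021489050627121}
```

Run:
```python
import cv2
f=cv2.imread("pics/top0.png"); cv2.imwrite("pics/topc.png",cv2.resize(f[110:310,200:500],(800,533),interpolation=cv2.INTER_CUBIC))
```

```text
(no output)
```

View pics/topc.png

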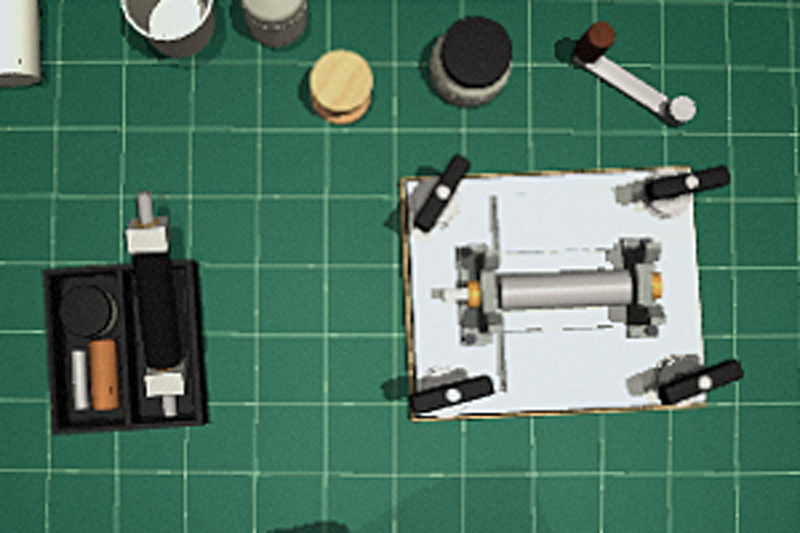

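View pics/scene0.png

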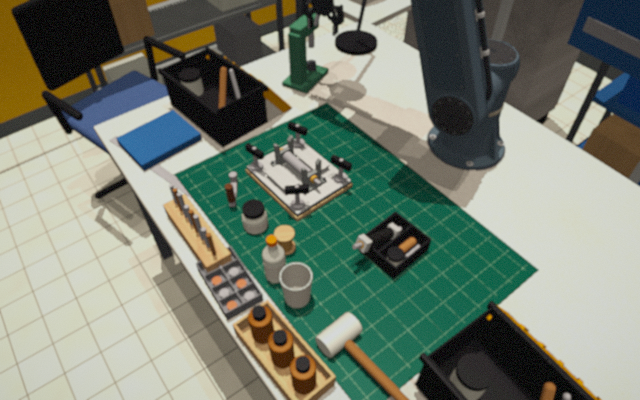

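Top view: the roller lies in the tray at the left with its +x block at full pixel (255,199), and the press is at the right with its four T-knobs. The scene view shows the same block sticking out beyond the rim at about (363,243).

Run:
```python
from h import *
f=cv2.imread("pics/scene0.png"); a=cv2.resize(f[205:285,335:445],(790,575),interpolation=cv2.INTER_CUBIC)
cv2.imwrite("pics/scc.png",a)
grab_frame("top"); c=cam("top"); C={}
for k in range(4):
    d=cut_out(f"knob{k}_bar","top")[0]; ys,xs=np.nonzero(d["pixels"]); 
    P=np.array([at_z(c,u,v,99)[:2] for u,v in zip(xs,ys)],np.float32)
    r=cv2.minAreaRect(P); w,V=np.linalg.eigh(np.cov(P.T)); 
    C[k]=P.mean(0); print(k,d["p"],C[k],r,"axis deg",np.degrees(np.arctan2(V[1,1],V[0,1])))
for n,(u,v) in dict(k0=(441,193),k1=(692,182),k2=(705,381),k3=(453,395)).items(): print(n,at_z(c,200+u/2.667,110+v/2.667,107))
d=cut_out("tray","top")[0];ys,xs=np.nonzero(d["pixels"]); P=np.array([at_z(c,u,v,52)[:2] for u,v in zip(xs,ys)],np.float32); print("tray",cv2.minAreaRect(P))
for n,(u,v),z in [("blk",(148,238),85),("lowblk",(165,387),45),("shaft tip",(144,193),95),("lowtip",(170,413),30),("rimR",(193,262),52),("rimR2",(207,424),52),("rimL2",(55,432),52),("rimL",(44,270),52)]: print(n,at_z(c,200+u/2.667,110+v/2.667,z))
```

```text
0 0.7 [610.4457   -91.592766] ((612.1629028320312, -95.16324615478516), (28.54257583618164, 59.26917266845703), 45.158905029296875) axis deg 148.18661706325318
1 0.54 [ 617.4654  -286.86063] ((615.4136962890625, -291.8739318847656), (32.89664840698242, 68.97347259521484), 3.499354600906372) axis deg 105.85513307660355
2 0.72 [ 464.1108  -292.81287] ((468.76678466796875, -295.83111572265625), (33.309139251708984, 70.44562530517578), 22.992483139038086) axis deg 101.07253568145282
3 0.73 [454.2599  -99.48081] ((454.6929931640625, -101.17608642578125), (31.383955001831055, 61.054359436035156), 0.15236444771289825) axis deg 103.04509306749587
k0 [610.29709917 -91.94031777 107.        ]
k1 [ 620.55984242 -293.51364854  107.        ]
k2 [ 462.35681452 -301.08599092  107.        ]
k3 [ 451.64307742 -101.08849346  107.        ]
tray ((487.495361328125, 165.74639892578125), (142.19996643066406, 133.3909149169922), 5.401094913482666)
blk [575.18387415 142.63544666  85.        ]
lowblk [454.21732958 132.30762831  45.        ]
shaft tip [610.55183131 145.0872676   95.        ]
lowtip [431.87231624 129.7931786   30.        ]
rimR [558.19193374 109.55867585  52.        ]
rimR2 [424.39321122  96.19187003  52.        ]
rimL2 [416.13250122 222.68646194  52.        ]
rimL [550.62313348 234.7968364   52.        ]
```

View pics/scc.png

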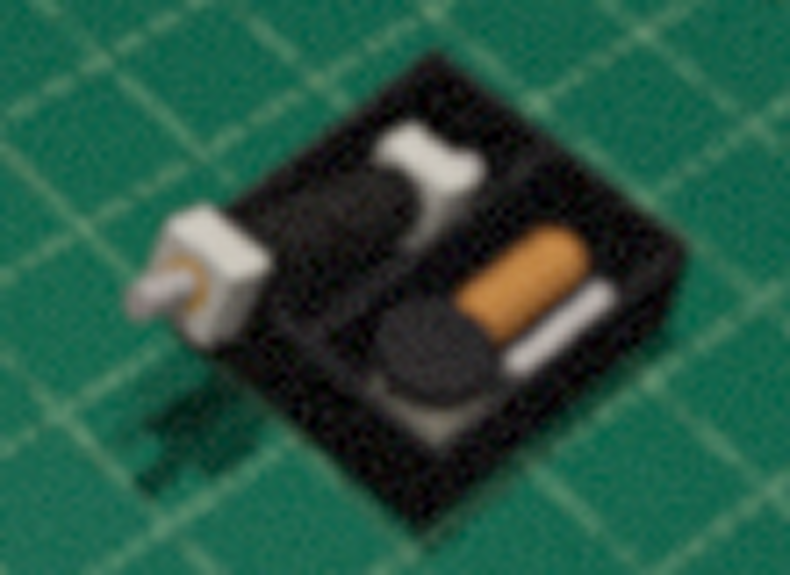

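Run:
```python
from h import *
from scipy.optimize import least_squares
T=cam("top");S=cam("scene")
t=lambda u,v:(T,200+u/2.667,110+v/2.667); s=lambda u,v:(S,335+u/7.18,205+v/7.18)
F=[((64,0,16),t(148,238)),((100,0,0),t(144,194)),((-100,0,0),t(170,413)),((-64,0,16),t(165,385)),
((64,0,16),s(215,246)),((100,0,0),s(142,298)),((-64,0,16),s(432,160))]
def Rm(y,p):
    y,p=np.radians([y,p]); return np.array([[np.cos(y),-np.sin(y),0],[np.sin(y),np.cos(y),0],[0,0,1]])@np.array([[np.cos(p),0,-np.sin(p)],[0,1,0],[np.sin(p),0,np.cos(p)]])
def r(q): return np.concatenate([proj(c,q[:3]+Rm(q[3],q[4])@np.array(P,float))-(u,v) for P,(c,u,v) in F]+[[(q[4]-24)/3]])
q=least_squares(r,[510,137,60,5,24]).x; print(q,r(q).round(1)); print("block",q[:3]+Rm(q[3],q[4])@[64,0,0],"tip",q[:3]+Rm(q[3],q[4])@[100,0,0])
```

```text
[521.10678677 138.48056316  49.92301393   4.17696796  24.19582372] [-0.2  0.9  0.3 -0.8  0.3  0.2 -0.2 -0.3  0.7 -0.6 -0.5  0.6 -0.1  0.1
  0.1]
block [579.32932592 142.73262906  76.15383304] tip [612.07950419 145.12441613  90.90866879]
```

```bash
cat > st.py <<'E'
from workcell import observe
o=observe(); print(round(o["clock"],2),o["tcp_pos"].round(1),o["orientation"].round(1),"F",o["ft_force"].round(1),"T",o["ft_torque"].round(2),"gap",round(o["finger_gap"],3),"ff",round(o["finger_force"],1))
E
python3 -m jog '[{"x":94,"y":163,"twist":-8},{"x":94,"y":163,"twist":-17},{"x":94,"y":163,"twist":-17},{"x":94,"y":163,"twist":-17},{"x":94,"y":163,"twist":-17}]'
python3 -m jog '[{"x":94,"y":163},{"x":94,"y":163},{"x":94,"y":163},{"x":94,"y":163},{"x":94,"y":163}]'
python3 -m jog '[{"x":94,"y":163},{"x":94,"y":163},{"x":94,"y":163},{"x":94,"y":163},{"x":94,"y":163}]'
python3 -m jog '[{"x":95,"y":165},{"x":95,"y":165},{"x":95,"y":165},{"x":95,"y":165},{"x":95,"y":165,"z":0}]'
python3 st.py
```

```text
0.65 [ 203.9 -510.8  231.3] [180.   -0.   21.8] F [-0.6 -0.6  0.4] T [-0.06 -0.03  0.  ] gap 1.002 ff 0.0invalid input at $[0]: expected keys hand, x, y, z, twist
invalid input at $[0]: expected keys hand, x, y, z, twist
invalid input at $[0]: expected keys hand, x, y, z, twist
invalid input at $[0]: expected keys hand, x, y, z, twist
```

```bash
python3 -m jog '[{"hand":1,"x":94,"y":163,"z":0,"twist":-17},{"hand":1,"x":94,"y":163,"z":0,"twist":-17},{"hand":1,"x":94,"y":163,"z":0,"twist":-17},{"hand":1,"x":94,"y":163,"z":0,"twist":-17},{"hand":1,"x":94,"y":163,"z":0,"twist":-17}]'
python3 -m jog '[{"hand":1,"x":94,"y":163,"z":0,"twist":0},{"hand":1,"x":94,"y":163,"z":0,"twist":0},{"hand":1,"x":94,"y":163,"z":0,"twist":0},{"hand":1,"x":94,"y":163,"z":0,"twist":0},{"hand":1,"x":94,"y":163,"z":0,"twist":0}]'
python3 -m jog '[{"hand":1,"x":94,"y":163,"z":0,"twist":0},{"hand":1,"x":94,"y":163,"z":0,"twist":0},{"hand":1,"x":94,"y":163,"z":0,"twist":0},{"hand":1,"x":94,"y":163,"z":0,"twist":0},{"hand":1,"x":94,"y":163,"z":0,"twist":0}]'
python3 -m jog '[{"hand":1,"x":95,"y":165,"z":0,"twist":0},{"hand":1,"x":95,"y":165,"z":0,"twist":0},{"hand":1,"x":95,"y":165,"z":0,"twist":0},{"hand":1,"x":95,"y":165,"z":0,"twist":0},{"hand":1,"x":95,"y":165,"z":0,"twist":0}]'
python3 st.py; python3 -c "
from h import *
cv2.imwrite('pics/w1.png',grab_frame('wrist'));c=cam('wrist');print(-c[1].T@c[2],proj(c,[579,142.7,76]))"
```

```text
clock: 1.07
tcp_pos: [298.9, -344.7, 231.4]
orientation: [-180.0, -0.0, 4.8]
ft_force: [0.8, -0.7, 0.8]
finger_gap: 0.997
finger_force: 0.0
clock: 1.48
tcp_pos: [393.1, -181.7, 231.5]
orientation: [-180.0, -0.0, 4.8]
ft_force: [-0.4, 0.5, -0.2]
finger_gap: 1.001
finger_force: 0.0
clock: 1.9
tcp_pos: [487.3, -18.4, 231.5]
orientation: [-180.0, -0.1, 4.9]
ft_force: [0.2, -0.8, 0.2]
finger_gap: 0.998
finger_force: 0.0
clock: 2.32
tcp_pos: [582.1, 146.7, 231.1]
orientation: [-180.0, -0.0, 4.9]
ft_force: [0.8, -0.1, -0.3]
finger_gap: 1.001
finger_force: 0.0
2.32 [582.1 146.7 231.1] [-180.    -0.     4.9] F [ 0.8 -0.1 -0.3] T [-0.02 -0.04  0.01] gap 1.001 ff 0.0
[667.35651667 155.97822272 374.15235533] [324.23066621 187.23101478]
```

View pics/w1.png

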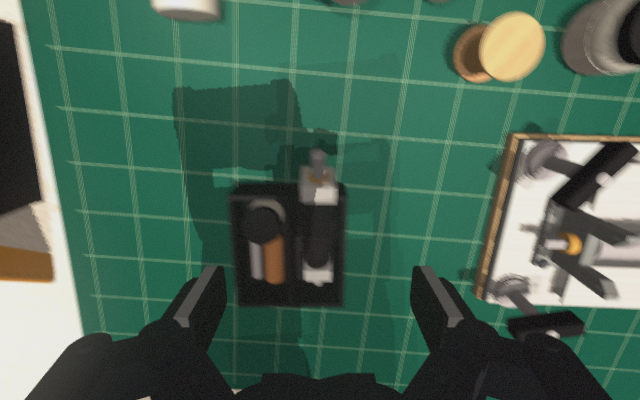

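The wrist view shows the +x block at (320,185), a few px from where I predicted it, so I descend and grasp.

```bash
python3 -m jog '[{"hand":1,"x":-1,"y":-2.5,"z":-40,"twist":0},{"hand":1,"x":-1,"y":-2.5,"z":-80,"twist":0},{"hand":1,"x":-1,"y":-2.5,"z":-120,"twist":0},{"hand":1,"x":-1,"y":-2.5,"z":-150,"twist":0},{"hand":1,"x":-1,"y":-2.5,"z":-169,"twist":0}]'
python3 -m jog '[{"hand":-1,"x":0,"y":0,"z":0,"twist":0},{"hand":-1,"x":0,"y":0,"z":0,"twist":0},{"hand":-1,"x":0,"y":0,"z":0,"twist":0},{"hand":-1,"x":0,"y":0,"z":0,"twist":0},{"hand":-1,"x":0,"y":0,"z":0,"twist":0}]'
python3 -m jog '[{"hand":-1,"x":0,"y":0,"z":0,"twist":0},{"hand":-1,"x":0,"y":0,"z":0,"twist":0},{"hand":-1,"x":0,"y":0,"z":0,"twist":0}]'
python3 st.py
```

```text
clock: 2.78
tcp_pos: [578.3, 140.3, 58.8]
orientation: [180.0, 0.2, 4.8]
ft_force: [-0.0, 0.7, 0.3]
finger_gap: 0.996
finger_force: 0.0
clock: 3.2
tcp_pos: [580.7, 140.8, 64.1]
orientation: [-180.0, -0.1, 4.8]
ft_force: [-1.1, -3.5, 4.9]
finger_gap: 0.367
finger_force: 61.0
clock: 3.45
tcp_pos: [580.6, 140.5, 63.8]
orientation: [180.0, -0.1, 4.8]
ft_force: [-1.4, -2.6, 7.2]
finger_gap: 0.368
finger_force: 61.4
3.45 [580.6 140.5  63.8] [ 1.8e+02 -1.0e-01  4.8e+00] F [-1.4 -2.6  7.2] T [-0.47  0.32  0.03] gap 0.368 ff 61.4
```

```bash
python3 -m jog '[{"hand":-1,"x":0,"y":0,"z":15,"twist":0},{"hand":-1,"x":0,"y":0,"z":35,"twist":0},{"hand":-1,"x":0,"y":0,"z":60,"twist":0},{"hand":-1,"x":0,"y":0,"z":85,"twist":0},{"hand":-1,"x":0,"y":0,"z":100,"twist":0}]'
python3 -m jog '[{"hand":-1,"x":0,"y":0,"z":20,"twist":0},{"hand":-1,"x":0,"y":0,"z":30,"twist":0},{"hand":-1,"x":0,"y":0,"z":30,"twist":0}]'
python3 st.py; python3 -c "
from h import *
f=grab_frame('scene');c=cam('scene');u,v=proj(c,[540,140,160]).astype(int);print(u,v)
cv2.imwrite('pics/s2.png',cv2.resize(f[v-60:v+60,u-80:u+80],(800,600),interpolation=cv2.INTER_CUBIC))"
```

```text
clock: 3.87
tcp_pos: [580.6, 140.8, 165.3]
orientation: [-180.0, -0.2, 4.8]
ft_force: [0.6, 0.2, -3.6]
finger_gap: 0.361
finger_force: 60.2
clock: 4.12
tcp_pos: [580.9, 140.9, 194.7]
orientation: [-180.0, -0.2, 4.8]
ft_force: [1.0, 0.7, -3.8]
finger_gap: 0.363
finger_force: 60.1
4.12 [580.9 140.9 194.7] [-180.    -0.2    4.8] F [ 1.   0.7 -3.8] T [ 0.01 -0.26 -0.01] gap 0.363 ff 60.1
377 213
```

View pics/s2.png

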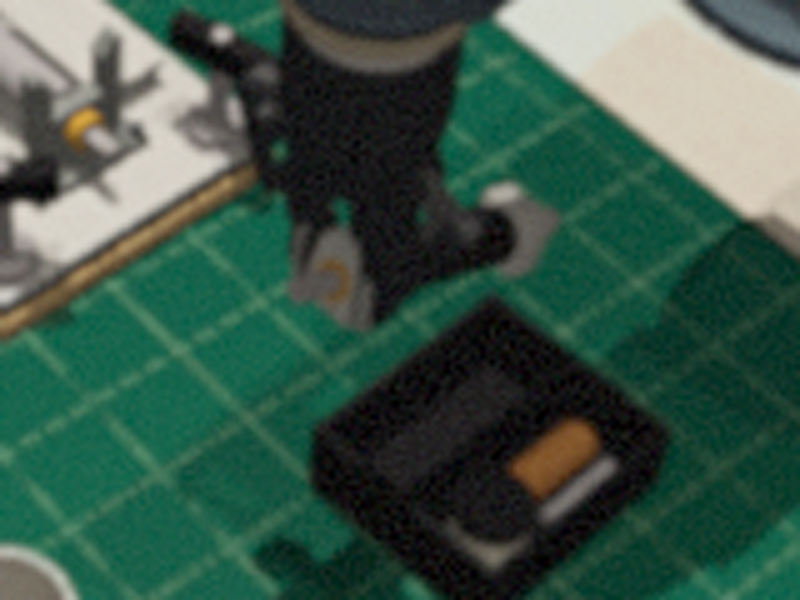

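The roller is clear of the tray and held firmly by the block. I carry it over the free strip and lower it.

```bash
python3 -m jog '[{"hand":-1,"x":0,"y":-25,"z":0,"twist":-2},{"hand":-1,"x":0,"y":-60,"z":0,"twist":-5},{"hand":-1,"x":0,"y":-95,"z":0,"twist":-5},{"hand":-1,"x":0,"y":-115,"z":0,"twist":-5},{"hand":-1,"x":0,"y":-123,"z":0,"twist":-5}]'
python3 -m jog '[{"hand":-1,"x":0,"y":0,"z":-20,"twist":0},{"hand":-1,"x":0,"y":0,"z":-50,"twist":0},{"hand":-1,"x":0,"y":0,"z":-85,"twist":0},{"hand":-1,"x":0,"y":0,"z":-108,"twist":0},{"hand":-1,"x":0,"y":0,"z":-120,"twist":0}]'
python3 -m jog '[{"hand":-1,"x":0,"y":0,"z":-6,"twist":0},{"hand":-1,"x":0,"y":0,"z":-12,"twist":0},{"hand":-1,"x":0,"y":0,"z":-16,"twist":0},{"hand":-1,"x":0,"y":0,"z":-20,"twist":0},{"hand":-1,"x":0,"y":0,"z":-24,"twist":0}]'
python3 st.py
```

```text
clock: 4.58
tcp_pos: [579.2, 15.0, 190.7]
orientation: [180.0, 0.1, -0.4]
ft_force: [-0.4, 0.9, -4.6]
finger_gap: 0.369
finger_force: 60.4
clock: 5.0
tcp_pos: [577.7, 18.3, 68.2]
orientation: [-180.0, 0.3, -0.2]
ft_force: [-0.9, -0.0, -4.4]
finger_gap: 0.368
finger_force: 60.5
clock: 5.42
tcp_pos: [582.3, 18.0, 50.3]
orientation: [-180.0, -0.3, -0.3]
ft_force: [4.2, 2.6, 5.9]
finger_gap: 0.365
finger_force: 59.9
5.42 [582.3  18.   50.3] [-180.    -0.3   -0.3] F [4.2 2.6 5.9] T [ 0.46 -0.18 -0.26] gap 0.365 ff 59.9
```

```bash
python3 -m jog '[{"hand":-1,"x":0,"y":0,"z":-5,"twist":0},{"hand":-1,"x":0,"y":0,"z":-10,"twist":0},{"hand":-1,"x":0,"y":0,"z":-15,"twist":0},{"hand":-1,"x":0,"y":0,"z":-20,"twist":0},{"hand":-1,"x":0,"y":0,"z":-25,"twist":0}]'
python3 -m jog '[{"hand":-1,"x":0,"y":0,"z":-4,"twist":0},{"hand":-1,"x":0,"y":0,"z":-8,"twist":0},{"hand":-1,"x":0,"y":0,"z":-10,"twist":0},{"hand":-1,"x":0,"y":0,"z":-12,"twist":0},{"hand":-1,"x":0,"y":0,"z":-12,"twist":0}]'
python3 st.py
```

```text
clock: 5.83
tcp_pos: [582.2, 17.6, 25.1]
orientation: [180.0, -0.3, -0.2]
ft_force: [4.7, 0.1, 4.5]
finger_gap: 0.361
finger_force: 61.0
clock: 6.25
tcp_pos: [580.2, 17.7, 11.4]
orientation: [180.0, -0.0, -0.2]
ft_force: [3.5, 0.3, 2.1]
finger_gap: 0.365
finger_force: 61.8
6.25 [580.2  17.7  11.4] [180.   -0.   -0.2] F [3.5 0.3 2.1] T [-0.   -0.07  0.02] gap 0.365 ff 61.8
```

```bash
python3 -m jog '[{"hand":-1,"x":0,"y":0,"z":-2,"twist":0},{"hand":-1,"x":0,"y":0,"z":-3,"twist":0}]'
python3 -m jog '[{"hand":-1,"x":0,"y":0,"z":-1,"twist":0},{"hand":-1,"x":0,"y":0,"z":-2,"twist":0}]'
python3 st.py;  python3 -c "
from h import *
f=grab_frame('scene');c=cam('scene');u,v=proj(c,[540,20,30]).astype(int);print(u,v)
cv2.imwrite('pics/s3.png',cv2.resize(f[v-45:v+45,u-60:u+60],(800,600),interpolation=cv2.INTER_CUBIC))"
```

```text
clock: 6.42
tcp_pos: [580.1, 17.7, 8.3]
orientation: [180.0, -0.0, -0.2]
ft_force: [4.1, -0.9, 2.4]
finger_gap: 0.363
finger_force: 62.0
clock: 6.58
tcp_pos: [580.0, 17.7, 6.3]
orientation: [180.0, -0.0, -0.2]
ft_force: [4.1, 0.1, 3.4]
finger_gap: 0.366
finger_force: 62.1
6.58 [580.   17.7   6.3] [180.   -0.   -0.2] F [4.1 0.1 3.4] T [ 0.   -0.06  0.03] gap 0.366 ff 62.1
343 217
```

View pics/s3.png

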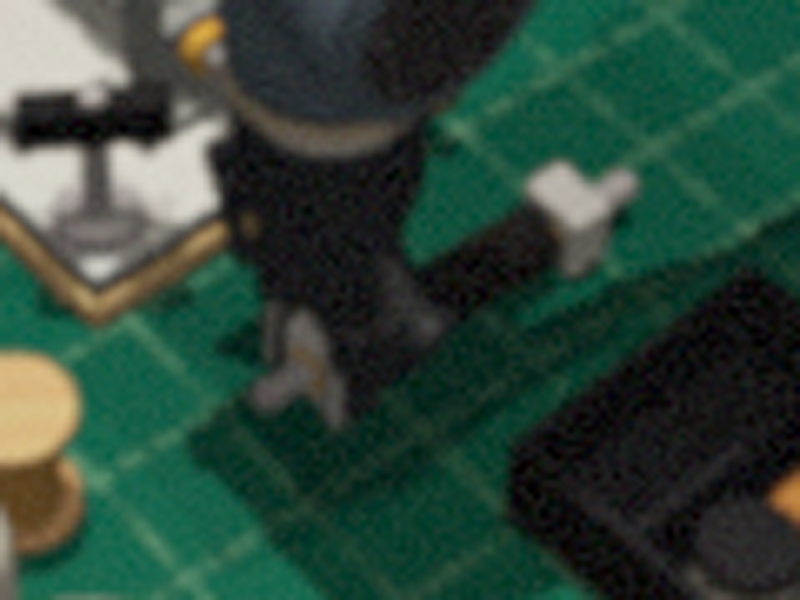

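The roller is almost flat on the mat: its -x block is down at the upper right and its +x block is in the fingers. One more millimetre, then release.

```bash
python3 -m jog '[{"hand":-1,"x":0,"y":0,"z":-1,"twist":0},{"hand":-1,"x":0,"y":0,"z":-1.5,"twist":0}]'
python3 st.py
python3 -m jog '[{"hand":0.6,"x":0,"y":0,"z":0,"twist":0},{"hand":0.6,"x":0,"y":0,"z":0,"twist":0},{"hand":0.6,"x":0,"y":0,"z":0,"twist":0}]'
python3 -m jog '[{"hand":0.6,"x":0,"y":0,"z":40,"twist":0},{"hand":0.6,"x":0,"y":0,"z":80,"twist":0},{"hand":1,"x":-70,"y":0,"z":120,"twist":0},{"hand":1,"x":-105,"y":0,"z":155,"twist":0},{"hand":1,"x":-110,"y":0,"z":160,"twist":0}]'
python3 -m jog '[{"hand":1,"x":-40,"y":0,"z":0,"twist":0},{"hand":1,"x":-60,"y":0,"z":0,"twist":0},{"hand":1,"x":-60,"y":0,"z":0,"twist":0}]'
python3 st.py;  python3 -c "
from h import *
f=grab_frame('wrist');c=cam('wrist');print(proj(c,[517,18,19]),proj(c,[581,18,35]),proj(c,[453,18,35]))
cv2.imwrite('pics/w4.png',f)
for k in ('roller','roller_mid'):
  for d in cut_out(k,'wrist')[:2]:
    ys,xs=np.nonzero(d['pixels']);P=np.array([at_z(c,u,v,25)[:2] for u,v in zip(xs,ys)],np.float32); w,V=np.linalg.eigh(np.cov(P.T));print(k,d['p'],d['bbox'],P.mean(0),cv2.minAreaRect(P),np.degrees(np.arctan2(V[1,1],V[0,1])))
"
```

```text
clock: 6.8
tcp_pos: [579.9, 17.7, 4.7]
orientation: [-180.0, 0.0, -0.2]
ft_force: [4.0, -0.2, 3.1]
finger_gap: 0.363
finger_force: 62.3
6.8 [579.9  17.7   4.7] [-180.     0.    -0.2] F [ 4.  -0.2  3.1] T [ 0.01 -0.08 -0.03] gap 0.363 ff 62.3
clock: 7.05
tcp_pos: [579.1, 17.8, 4.3]
orientation: [-180.0, 0.1, -0.2]
ft_force: [-0.0, 0.6, 0.6]
finger_gap: 0.777
finger_force: 0.0
clock: 7.47
tcp_pos: [476.6, 17.8, 158.0]
orientation: [-180.0, 0.1, -0.2]
ft_force: [1.0, -0.7, -0.2]
finger_gap: 1.0
finger_force: 0.0
clock: 7.72
tcp_pos: [414.6, 17.9, 157.6]
orientation: [-180.0, 0.1, -0.2]
ft_force: [0.1, -0.5, 0.4]
finger_gap: 1.0
finger_force: 0.0
7.72 [414.6  17.9 157.6] [-1.8e+02  1.0e-01 -2.0e-01] F [ 0.1 -0.5  0.4] T [-0.04  0.01 -0.03] gap 1.0 ff 0.0
[317.66285193  67.75743042] [317.30138022 -35.23587992] [317.92061443 150.99225145]
roller 0.64 [318.5, 96.4, 41.0, 192.8] [501.90305   18.402763] ((489.4029541015625, 19.03491973876953), (31.72395133972168, 146.13563537597656), 89.86337280273438) 179.5001065211983
roller_mid 0.57 [318.9, 96.5, 41.9, 192.9] [501.29703  18.4042 ] ((488.9354553222656, 18.68524742126465), (32.82899856567383, 147.0604705810547), 89.81641387939453) 179.4837034328476
```

View pics/w4.png

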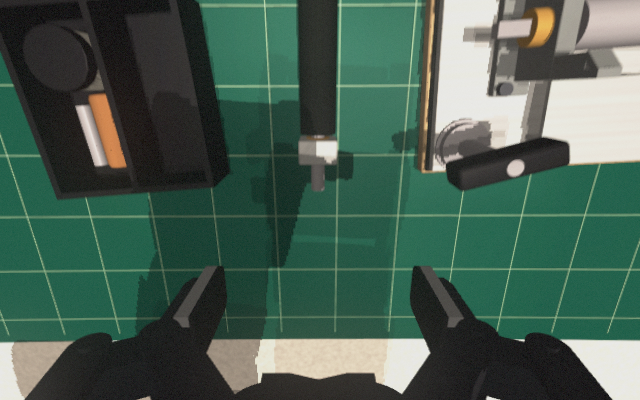

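The roller lies flat along x, its -x block at (318,151), which matches a centre of (517,18.4). Now I grasp the middle.

```bash
python3 -m jog '[{"hand":0.6,"x":40,"y":0.5,"z":0,"twist":0},{"hand":0.6,"x":75,"y":0.5,"z":-10,"twist":0},{"hand":0.6,"x":98,"y":0.5,"z":-35,"twist":0},{"hand":0.6,"x":102.5,"y":0.5,"z":-70,"twist":0},{"hand":0.6,"x":102.5,"y":0.5,"z":-95,"twist":0}]'
python3 -m jog '[{"hand":0.6,"x":0,"y":0,"z":-25,"twist":0},{"hand":0.6,"x":0,"y":0,"z":-42,"twist":0},{"hand":0.6,"x":0,"y":0,"z":-54,"twist":0},{"hand":0.6,"x":0,"y":0,"z":-57,"twist":0},{"hand":-1,"x":0,"y":0,"z":-57,"twist":0}]'
python3 -m jog '[{"hand":-1,"x":0,"y":0,"z":0,"twist":0},{"hand":-1,"x":0,"y":0,"z":0,"twist":0},{"hand":-1,"x":0,"y":0,"z":0,"twist":0},{"hand":-1,"x":0,"y":0,"z":0,"twist":0},{"hand":-1,"x":0,"y":0,"z":0,"twist":0}]'
python3 st.py
```

```text
clock: 8.28
tcp_pos: [522.9, 18.2, 59.7]
orientation: [-180.0, 0.0, -0.2]
ft_force: [-0.9, -0.2, -0.7]
finger_gap: 0.798
finger_force: 0.0
clock: 8.7
tcp_pos: [521.4, 18.2, 4.9]
orientation: [-180.0, 0.1, -0.2]
ft_force: [-0.1, 0.6, 0.6]
finger_gap: 0.673
finger_force: 0.0
clock: 9.12
tcp_pos: [522.1, 18.1, 6.9]
orientation: [180.0, -0.1, -0.2]
ft_force: [-2.1, -1.0, 6.8]
finger_gap: 0.334
finger_force: 59.0
9.12 [522.1  18.1   6.9] [ 1.8e+02 -1.0e-01 -2.0e-01] F [-2.1 -1.   6.8] T [-0.17  0.2  -0.02] gap 0.334 ff 59.0
```

```bash
python3 -m jog '[{"hand":-1,"x":0,"y":0,"z":15,"twist":0},{"hand":-1,"x":0,"y":0,"z":45,"twist":0},{"hand":-1,"x":0,"y":0,"z":85,"twist":0},{"hand":-1,"x":0,"y":0,"z":120,"twist":0},{"hand":-1,"x":0,"y":0,"z":155,"twist":5}]'
python3 -m jog '[{"hand":-1,"x":2,"y":-10,"z":0,"twist":6},{"hand":-1,"x":3,"y":-25,"z":0,"twist":12},{"hand":-1,"x":4,"y":-45,"z":0,"twist":19},{"hand":-1,"x":5,"y":-65,"z":0,"twist":26},{"hand":-1,"x":5,"y":-85,"z":0,"twist":33}]'
python3 -m jog '[{"hand":-1,"x":2,"y":-20,"z":0,"twist":7},{"hand":-1,"x":4,"y":-40,"z":0,"twist":14},{"hand":-1,"x":5,"y":-55,"z":0,"twist":21},{"hand":-1,"x":7,"y":-70,"z":0,"twist":28},{"hand":-1,"x":8,"y":-85,"z":0,"twist":35}]'
python3 -m jog '[{"hand":-1,"x":1,"y":-15,"z":0,"twist":7},{"hand":-1,"x":1,"y":-28,"z":0,"twist":14},{"hand":-1,"x":1,"y":-36,"z":0,"twist":20},{"hand":-1,"x":1,"y":-40,"z":0,"twist":20.3},{"hand":-1,"x":1,"y":-40,"z":0,"twist":20.3}]'
python3 -m jog '[{"hand":-1,"x":0,"y":0,"z":0,"twist":0}]'
python3 st.py;  python3 -c "
from h import *
f=grab_frame('top');cv2.imwrite('pics/t5.png',cv2.resize(f[145:285,340:490],(640,597),interpolation=cv2.INTER_CUBIC))
f=grab_frame('wrist');c=cam('wrist');cv2.imwrite('pics/w5.png',f);print(-c[1].T@c[2])"
```

```text
clock: 9.53
tcp_pos: [520.8, 18.2, 162.8]
orientation: [180.0, -0.0, 4.7]
ft_force: [0.8, -1.4, -4.7]
finger_gap: 0.329
finger_force: 60.3
clock: 9.95
tcp_pos: [526.1, -67.5, 161.1]
orientation: [180.0, -0.0, 38.1]
ft_force: [0.9, -0.2, -3.7]
finger_gap: 0.329
finger_force: 60.4
clock: 10.37
tcp_pos: [534.1, -152.5, 161.0]
orientation: [180.0, -0.0, 73.1]
ft_force: [0.8, -0.1, -3.6]
finger_gap: 0.328
finger_force: 60.4
clock: 10.78
tcp_pos: [535.0, -192.3, 160.8]
orientation: [180.0, 0.0, 92.8]
ft_force: [-0.1, -0.8, -4.3]
finger_gap: 0.331
finger_force: 60.4
clock: 10.87
tcp_pos: [535.1, -191.5, 160.7]
orientation: [-180.0, -0.0, 92.9]
ft_force: [-0.3, -0.5, -4.0]
finger_gap: 0.324
finger_force: 60.4
10.87 [ 535.1 -191.5  160.7] [-180.    -0.    92.9] F [-0.3 -0.5 -4. ] T [ 0.02 -0.   -0.01] gap 0.324 ff 60.4
[ 531.01013364 -106.41532783  303.7845133 ]
```

View pics/w5.png

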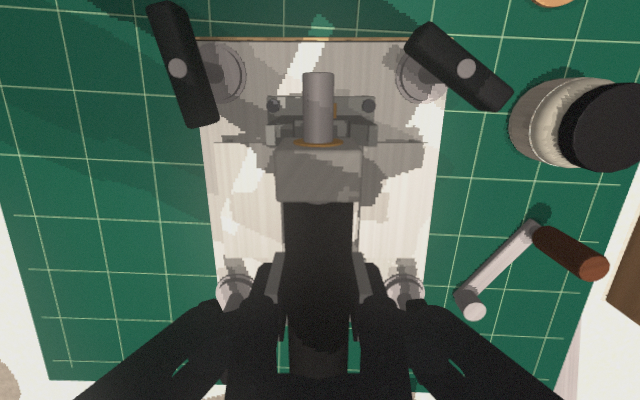

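The roller is held over the press; the block spans columns 275–362, the near cheek 267–375 at row 105, and the knob caps are at (178,68) and (466,69).

Run:
```python
from h import *
c=cam('wrist')
for n,(u,v),z in [("k3",(178,68),107),("k0",(466,69),107),("boltL",(273,105),115),("boltR",(370,105),115),("chL",(267,110),115),("chR",(375,110),115),("shaft tip",(318,75),172),("blkL",(275,150),188),("blkR",(362,150),188)]: print(n,at_z(c,u,v,z).round(1))
y=np.radians(3.07);R=np.array([[np.cos(y),-np.sin(y)],[np.sin(y),np.cos(y)]])
for l in [(-80,100),(80,100),(0,64)]: print(l,R@l+[536.2,-196.9])
```

```text
k3 [ 452.4 -100.2  107. ]
k0 [613.  -92.3 107. ]
boltL [ 506.4 -116.6  115. ]
boltR [ 560.4 -113.7  115. ]
chL [ 503.1 -119.4  115. ]
chR [ 563.5 -116.3  115. ]
shaft tip [ 530.8 -101.8  172. ]
blkL [ 516.7 -128.   188. ]
blkR [ 547.8 -126.4  188. ]
(-80, 100) [ 450.95921477 -101.32799294]
(80, 100) [610.72959062 -92.75903725]
(0, 64) [ 532.77241773 -132.99184966]
```

View pics/t5.png

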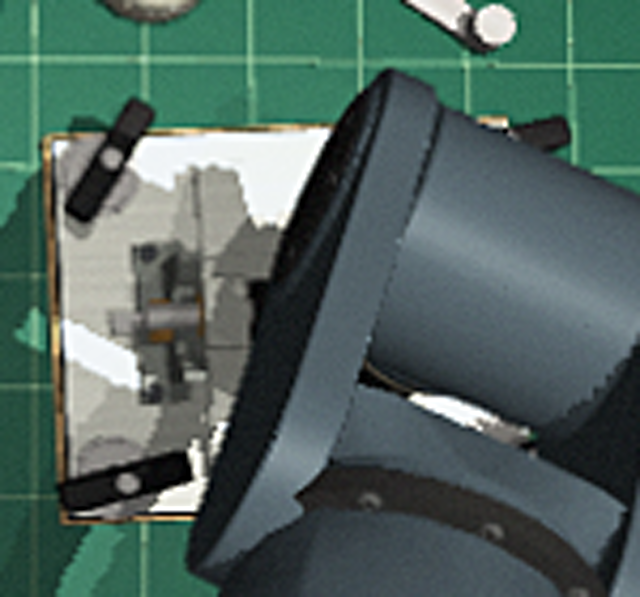

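```bash
python3 -m jog '[{"hand":-1,"x":1.8,"y":5,"z":0,"twist":0},{"hand":-1,"x":1.8,"y":5,"z":-8,"twist":0},{"hand":-1,"x":1.8,"y":5,"z":-20,"twist":0},{"hand":-1,"x":1.8,"y":5,"z":-30,"twist":0},{"hand":-1,"x":1.8,"y":5,"z":-36,"twist":0}]'
python3 -m jog '[{"hand":-1,"x":0,"y":0,"z":-4,"twist":0},{"hand":-1,"x":0,"y":0,"z":-8,"twist":0},{"hand":-1,"x":0,"y":0,"z":-12,"twist":0},{"hand":-1,"x":0,"y":0,"z":-16,"twist":0},{"hand":-1,"x":0,"y":0,"z":-20,"twist":0}]'
python3 st.py
```

```text
clock: 11.38
tcp_pos: [536.2, -186.3, 122.4]
orientation: [-179.9, -0.1, 93.1]
ft_force: [-0.2, -0.1, -4.5]
finger_gap: 0.329
finger_force: 60.4
clock: 11.8
tcp_pos: [537.1, -186.9, 104.4]
orientation: [180.0, 0.0, 93.1]
ft_force: [0.5, 0.7, -3.6]
finger_gap: 0.331
finger_force: 60.4
11.8 [ 537.1 -186.9  104.4] [180.    0.   93.1] F [ 0.5  0.7 -3.6] T [ 0.03  0.03 -0.02] gap 0.331 ff 60.4
```

```bash
python3 -m jog '[{"hand":-1,"x":0,"y":0,"z":-3,"twist":0},{"hand":-1,"x":0,"y":0,"z":-6,"twist":0},{"hand":-1,"x":0,"y":0,"z":-9,"twist":0},{"hand":-1,"x":0,"y":0,"z":-12,"twist":0},{"hand":-1,"x":0,"y":0,"z":-14,"twist":0}]'
python3 st.py
python3 -m jog '[{"hand":-1,"x":0,"y":0,"z":-2,"twist":0},{"hand":-1,"x":0,"y":0,"z":-4,"twist":0},{"hand":-1,"x":0,"y":0,"z":-5,"twist":0}]'
python3 st.py
```

```text
clock: 12.22
tcp_pos: [537.0, -186.8, 90.3]
orientation: [-180.0, -0.0, 93.1]
ft_force: [-0.2, 0.3, -4.2]
finger_gap: 0.328
finger_force: 60.4
12.22 [ 537.  -186.8   90.3] [-180.    -0.    93.1] F [-0.2  0.3 -4.2] T [ 0.08 -0.    0.03] gap 0.328 ff 60.4
clock: 12.47
tcp_pos: [537.0, -186.8, 85.4]
orientation: [-180.0, -0.0, 93.1]
ft_force: [0.1, -0.4, -4.9]
finger_gap: 0.324
finger_force: 60.4
12.47 [ 537.  -186.8   85.4] [-180.    -0.    93.1] F [ 0.1 -0.4 -4.9] T [ 0.09 -0.07  0.04] gap 0.324 ff 60.4
```

Going in without contact. Down 1 mm at a time until it seats.

```bash
python3 -m jog '[{"hand":-1,"x":0,"y":0,"z":-1,"twist":0},{"hand":-1,"x":0,"y":0,"z":-2,"twist":0}]'
python3 -m jog '[{"hand":-1,"x":0,"y":0,"z":-1,"twist":0},{"hand":-1,"x":0,"y":0,"z":-1,"twist":0}]'
python3 -m jog '[{"hand":-1,"x":0,"y":0,"z":-1,"twist":0},{"hand":-1,"x":0,"y":0,"z":-1,"twist":0}]'
python3 st.py
```

```text
clock: 12.63
tcp_pos: [537.1, -186.8, 83.6]
orientation: [180.0, 0.0, 93.1]
ft_force: [0.0, -0.7, -4.2]
finger_gap: 0.327
finger_force: 60.4
clock: 12.8
tcp_pos: [537.1, -186.8, 83.0]
orientation: [180.0, 0.0, 93.1]
ft_force: [-1.9, 1.3, 1.8]
finger_gap: 0.325
finger_force: 61.0
clock: 12.97
tcp_pos: [537.2, -186.8, 82.9]
orientation: [180.0, 0.0, 93.1]
ft_force: [-6.5, 2.5, 12.6]
finger_gap: 0.329
finger_force: 62.4
12.97 [ 537.2 -186.8   82.9] [180.    0.   93.1] F [-6.5  2.5 12.6] T [ 0.44  1.09 -0.01] gap 0.329 ff 62.4
```

```bash
python3 -m jog '[{"hand":0.3,"x":0,"y":0,"z":1,"twist":0},{"hand":0.3,"x":0,"y":0,"z":1,"twist":0},{"hand":0.3,"x":0,"y":0,"z":1,"twist":0}]'
python3 -m jog '[{"hand":0.3,"x":0,"y":0,"z":20,"twist":0},{"hand":0.3,"x":0,"y":0,"z":50,"twist":0},{"hand":0.3,"x":0,"y":-40,"z":85,"twist":0},{"hand":0.3,"x":0,"y":-75,"z":105,"twist":0},{"hand":0.3,"x":0,"y":-110,"z":115,"twist":0}]'
python3 -m jog '[{"hand":0.3,"x":0,"y":-20,"z":0,"twist":0},{"hand":0.3,"x":0,"y":-20,"z":0,"twist":0}]'
python3 st.py;  python3 -c "
from h import *
f=grab_frame('wrist');c=cam('wrist');cv2.imwrite('pics/w6.png',f)
for P in [(-80,100),(80,100),(80,-100),(-80,-100)]:
  y=np.radians(3);q=np.array([537,-196.5])+[P[0]*np.cos(y)-P[1]*np.sin(y),P[0]*np.sin(y)+P[1]*np.cos(y)];print(q,proj(c,[*q,107]))
f=grab_frame('top');cv2.imwrite('pics/t6.png',f)
"
```

```text
clock: 13.22
tcp_pos: [537.3, -186.9, 82.8]
orientation: [180.0, 0.0, 93.1]
ft_force: [0.2, -0.2, -0.1]
finger_gap: 0.647
finger_force: 0.0
clock: 13.63
tcp_pos: [537.8, -293.6, 199.2]
orientation: [179.8, 0.1, 93.2]
ft_force: [1.2, 0.2, 0.5]
finger_gap: 0.65
finger_force: 0.0
clock: 13.8
tcp_pos: [537.0, -316.8, 197.1]
orientation: [179.9, 0.1, 92.9]
ft_force: [0.5, -0.3, -0.1]
finger_gap: 0.65
finger_force: 0.0
13.8 [ 537.  -316.8  197.1] [1.799e+02 1.000e-01 9.290e+01] F [ 0.5 -0.3 -0.1] T [0.02 0.01 0.  ] gap 0.65 ff 0.0
[ 451.8760416  -100.82392302] [ 176.81096333 -183.52347665]
[611.65676716 -92.45017003] [ 482.032441   -184.11607005]
[ 622.1239584  -292.17607698] [434.08152401 183.6419234 ]
[ 462.34323284 -300.54982997] [218.2687291  183.79115312]
```

View pics/w6.png

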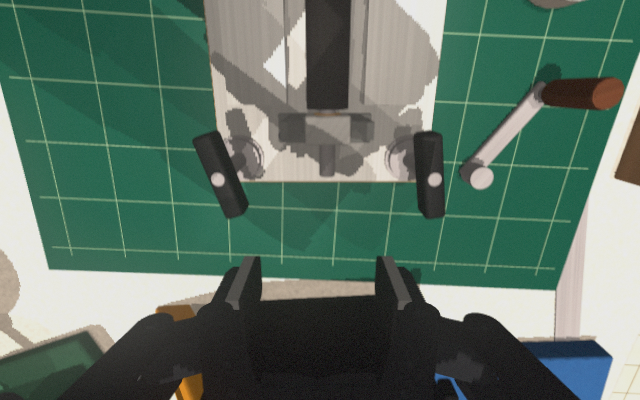

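The roller sits between the ears at (327,128); knob caps k2 at (218,180) and k1 at (435,180). Now I compute the knob grasps.

Run:
```python
from h import *
T=cam('top');W=cam('wrist')
t=lambda u,v:at_z(T,200+u/2.667,110+v/2.667,107)[:2]
for n,a,b in [("k0",(460,158),(424,228)),("k1",(729,173),(647,190)),("k2",(743,368),(665,395)),("k3",(492,382),(413,405))]:
    d=t(*a)-t(*b);print(n,np.degrees(np.arctan2(d[1],d[0])),np.linalg.norm(d),(t(*a)+t(*b))/2)
for n,a,b,m in [("k2",(205,136),(235,213),(218,180)),("k1",(428,133),(434,215),(435,180))]:
    a,b=at_z(W,*a,107)[:2],at_z(W,*b,107)[:2];d=a-b;print(n,np.degrees(np.arctan2(d[1],d[0])),at_z(W,*m,107))
print("crank",at_z(W,482,177,20),at_z(T,455.7,150.5,20))
```

```text
k0 -27.18080150452408 62.87274183907929 [610.39575807 -92.79114187]
k1 -78.04156072152068 68.90435201017172 [ 620.96626895 -290.41792687]
k2 -71.70294664424412 66.78560344340013 [ 461.98080037 -300.42691729]
k3 -73.7268312884386 64.39310349405821 [ 452.80118372 -100.75188409]
k2 108.57154365188026 [ 462.26013536 -296.0805507   107.        ]
k1 103.544268001864 [ 622.00094808 -287.59744588  107.        ]
crank [ 702.00267246 -304.29151487   20.        ] [ 697.64243201 -312.19813048   20.        ]
```

```bash
python3 -m jog '[{"hand":0,"x":12,"y":38,"z":-5,"twist":7},{"hand":0,"x":24,"y":74,"z":-10,"twist":14},{"hand":0,"x":36,"y":110,"z":-15,"twist":21},{"hand":0,"x":48,"y":146,"z":-20,"twist":28},{"hand":0,"x":58,"y":176,"z":-25,"twist":35}]'
python3 -m jog '[{"hand":0,"x":8,"y":28,"z":-10,"twist":7},{"hand":0,"x":14,"y":42,"z":-20,"twist":14},{"hand":0,"x":16.5,"y":48,"z":-22,"twist":20},{"hand":0,"x":16.5,"y":48,"z":-22,"twist":25},{"hand":0,"x":16.5,"y":48,"z":-22,"twist":25}]'
python3 st.py
```

```text
clock: 14.32
tcp_pos: [595.1, -133.0, 170.6]
orientation: [-180.0, -0.0, 128.5]
ft_force: [-0.2, 0.1, -0.7]
finger_gap: 0.499
finger_force: 0.0
clock: 14.73
tcp_pos: [611.2, -86.8, 148.5]
orientation: [-180.0, -0.1, 153.4]
ft_force: [-0.0, -1.0, -0.1]
finger_gap: 0.499
finger_force: 0.0
14.73 [611.2 -86.8 148.5] [-1.800e+02 -1.000e-01  1.534e+02] F [-0.  -1.  -0.1] T [-0.02  0.01 -0.01] gap 0.499 ff 0.0
```

```bash
python3 -m jog '[{"hand":0,"x":0,"y":-5.5,"z":-5,"twist":0},{"hand":0,"x":0,"y":-5.5,"z":-25,"twist":0},{"hand":0,"x":0,"y":-5.5,"z":-45,"twist":0},{"hand":0,"x":0,"y":-5.5,"z":-62,"twist":0},{"hand":0,"x":0,"y":-5.5,"z":-70,"twist":0}]'
python3 -m jog '[{"hand":-1,"x":0,"y":0,"z":0,"twist":0},{"hand":-1,"x":0,"y":0,"z":0,"twist":0},{"hand":-1,"x":0,"y":0,"z":0,"twist":0},{"hand":-1,"x":0,"y":0,"z":0,"twist":0},{"hand":-1,"x":0,"y":0,"z":0,"twist":0}]'
python3 st.py
```

```text
clock: 15.15
tcp_pos: [610.2, -94.3, 76.7]
orientation: [-180.0, -0.2, 152.9]
ft_force: [0.7, -0.5, -0.3]
finger_gap: 0.497
finger_force: 0.0
clock: 15.57
tcp_pos: [611.9, -92.8, 79.7]
orientation: [179.9, -0.0, 153.0]
ft_force: [2.9, 9.3, -6.8]
finger_gap: 0.173
finger_force: 59.7
15.57 [611.9 -92.8  79.7] [179.9  -0.  153. ] F [ 2.9  9.3 -6.8] T [ 1.24 -0.46 -0.54] gap 0.173 ff 59.7
```

```bash
python3 -m jog '[{"hand":-1,"x":0,"y":0,"z":0,"twist":-3},{"hand":-1,"x":0,"y":0,"z":0,"twist":-8},{"hand":-1,"x":0,"y":0,"z":0,"twist":-13},{"hand":-1,"x":0,"y":0,"z":0,"twist":-18},{"hand":-1,"x":0,"y":0,"z":0,"twist":-23}]'
python3 st.py
python3 -m jog '[{"hand":-1,"x":0,"y":0,"z":0,"twist":-5},{"hand":-1,"x":0,"y":0,"z":0,"twist":-10},{"hand":-1,"x":0,"y":0,"z":0,"twist":-15},{"hand":-1,"x":0,"y":0,"z":0,"twist":-20},{"hand":-1,"x":0,"y":0,"z":0,"twist":-22}]'
python3 -m jog '[{"hand":-1,"x":0,"y":0,"z":0,"twist":0}]'
python3 st.py
```

```text
clock: 15.98
tcp_pos: [612.0, -92.8, 79.7]
orientation: [179.9, -0.0, 129.8]
ft_force: [4.4, 9.6, -8.4]
finger_gap: 0.178
finger_force: 58.8
15.98 [612.  -92.8  79.7] [179.9  -0.  129.8] F [ 4.4  9.6 -8.4] T [ 1.3  -0.55  0.12] gap 0.178 ff 58.8
clock: 16.4
tcp_pos: [612.0, -92.8, 79.7]
orientation: [179.9, -0.1, 107.7]
ft_force: [3.9, 10.1, -7.8]
finger_gap: 0.175
finger_force: 58.9
clock: 16.48
tcp_pos: [612.0, -92.8, 79.7]
orientation: [179.9, -0.1, 107.9]
ft_force: [3.5, 9.4, -7.7]
finger_gap: 0.175
finger_force: 59.1
16.48 [612.  -92.8  79.7] [ 1.799e+02 -1.000e-01  1.079e+02] F [ 3.5  9.4 -7.7] T [ 1.38 -0.53 -0.18] gap 0.175 ff 59.1
```

```bash
python3 -m jog '[{"hand":0,"x":0,"y":0,"z":0,"twist":0},{"hand":0,"x":0,"y":0,"z":0,"twist":0},{"hand":0,"x":0,"y":0,"z":20,"twist":0},{"hand":0,"x":0,"y":0,"z":50,"twist":0},{"hand":0,"x":-10,"y":-14,"z":70,"twist":0}]'
python3 -m jog '[{"hand":0,"x":-23,"y":-31,"z":0,"twist":0},{"hand":0,"x":-46,"y":-63,"z":0,"twist":0},{"hand":0,"x":-69,"y":-95,"z":0,"twist":0},{"hand":0,"x":-92,"y":-127,"z":0,"twist":0},{"hand":0,"x":-113,"y":-156,"z":0,"twist":0}]'
python3 -m jog '[{"hand":0,"x":-15,"y":-20,"z":0,"twist":0},{"hand":0,"x":-24,"y":-33,"z":0,"twist":0},{"hand":0,"x":-26,"y":-36.5,"z":0,"twist":0},{"hand":0,"x":-26,"y":-36.5,"z":0,"twist":0}]'
python3 st.py
```

```text
clock: 16.9
tcp_pos: [603.1, -107.3, 152.2]
orientation: [179.8, 0.1, 108.1]
ft_force: [0.6, -1.2, 0.5]
finger_gap: 0.501
finger_force: 0.0
clock: 17.32
tcp_pos: [487.3, -266.1, 150.3]
orientation: [180.0, 0.1, 108.0]
ft_force: [0.9, -0.4, 0.1]
finger_gap: 0.497
finger_force: 0.0
clock: 17.65
tcp_pos: [462.4, -301.7, 150.0]
orientation: [180.0, 0.1, 107.9]
ft_force: [-0.7, 0.2, -0.4]
finger_gap: 0.501
finger_force: 0.0
17.65 [ 462.4 -301.7  150. ] [1.800e+02 1.000e-01 1.079e+02] F [-0.7  0.2 -0.4] T [ 0.08 -0.   -0.02] gap 0.501 ff 0.0
```

```bash
python3 -m jog '[{"hand":0,"x":1,"y":2,"z":-8,"twist":0},{"hand":0,"x":1,"y":2,"z":-28,"twist":0},{"hand":0,"x":1,"y":2,"z":-48,"twist":0},{"hand":0,"x":1,"y":2,"z":-64,"twist":0},{"hand":-0.4,"x":1,"y":2,"z":-71,"twist":0}]'
python3 -m jog '[{"hand":-1,"x":0,"y":0,"z":0,"twist":0},{"hand":-1,"x":0,"y":0,"z":0,"twist":0},{"hand":-1,"x":0,"y":0,"z":0,"twist":0},{"hand":-1,"x":0,"y":0,"z":0,"twist":0}]'
python3 st.py
python3 -m jog '[{"hand":-1,"x":0,"y":0,"z":0,"twist":-3},{"hand":-1,"x":0,"y":0,"z":0,"twist":-8},{"hand":-1,"x":0,"y":0,"z":0,"twist":-13},{"hand":-1,"x":0,"y":0,"z":0,"twist":-18},{"hand":-1,"x":0,"y":0,"z":0,"twist":-23}]'
python3 st.py
python3 -m jog '[{"hand":-1,"x":0,"y":0,"z":0,"twist":-5},{"hand":-1,"x":0,"y":0,"z":0,"twist":-10},{"hand":-1,"x":0,"y":0,"z":0,"twist":-15},{"hand":-1,"x":0,"y":0,"z":0,"twist":-20},{"hand":-1,"x":0,"y":0,"z":0,"twist":-22}]'
python3 st.py
```

```text
clock: 18.07
tcp_pos: [463.4, -296.8, 75.8]
orientation: [-179.9, -0.1, 108.1]
ft_force: [-0.9, 0.6, -0.5]
finger_gap: 0.372
finger_force: 0.0
clock: 18.4
tcp_pos: [461.6, -297.3, 76.8]
orientation: [-179.8, -0.2, 108.1]
ft_force: [-8.1, -2.6, -16.5]
finger_gap: 0.18
finger_force: 59.3
18.4 [ 461.6 -297.3   76.8] [-179.8   -0.2  108.1] F [ -8.1  -2.6 -16.5] T [-0.27  0.68 -0.05] gap 0.18 ff 59.3
clock: 18.82
tcp_pos: [462.7, -297.3, 76.8]
orientation: [-179.8, -0.1, 84.8]
ft_force: [0.4, -0.0, -21.2]
finger_gap: 0.177
finger_force: 58.9
18.82 [ 462.7 -297.3   76.8] [-1.798e+02 -1.000e-01  8.480e+01] F [  0.4  -0.  -21.2] T [-0.1  -0.69  0.19] gap 0.177 ff 58.9
clock: 19.23
tcp_pos: [463.6, -297.6, 76.8]
orientation: [-179.9, -0.0, 62.8]
ft_force: [5.9, -2.7, -26.5]
finger_gap: 0.174
finger_force: 58.7
19.23 [ 463.6 -297.6   76.8] [-179.9   -0.    62.8] F [  5.9  -2.7 -26.5] T [-0.45 -1.44  0.13] gap 0.174 ff 58.7
```

```bash
python3 -m jog '[{"hand":0,"x":0,"y":0,"z":0,"twist":0},{"hand":0,"x":0,"y":0,"z":0,"twist":0},{"hand":0,"x":0,"y":0,"z":20,"twist":0},{"hand":0,"x":0,"y":0,"z":50,"twist":0},{"hand":0,"x":15,"y":0,"z":72,"twist":5}]'
python3 -m jog '[{"hand":0,"x":35,"y":1,"z":0,"twist":7},{"hand":0,"x":70,"y":3,"z":0,"twist":14},{"hand":0,"x":105,"y":5,"z":0,"twist":21},{"hand":0,"x":130,"y":6,"z":0,"twist":28},{"hand":0,"x":144,"y":7.5,"z":0,"twist":34.7}]'
python3 -m jog '[{"hand":0,"x":0,"y":0,"z":0,"twist":0},{"hand":0,"x":0,"y":0,"z":0,"twist":0}]'
python3 st.py
```

```text
clock: 19.65
tcp_pos: [477.8, -298.7, 152.8]
orientation: [180.0, 0.0, 68.0]
ft_force: [0.0, -1.1, -0.3]
finger_gap: 0.5
finger_force: 0.0
clock: 20.07
tcp_pos: [625.5, -290.6, 151.4]
orientation: [179.9, 0.1, 103.3]
ft_force: [0.3, 0.7, 0.1]
finger_gap: 0.496
finger_force: 0.0
clock: 20.23
tcp_pos: [622.8, -290.8, 150.7]
orientation: [180.0, 0.0, 102.7]
ft_force: [-0.2, 0.6, 0.1]
finger_gap: 0.501
finger_force: 0.0
20.23 [ 622.8 -290.8  150.7] [180.    0.  102.7] F [-0.2  0.6  0.1] T [-0.01  0.02  0.01] gap 0.501 ff 0.0
```

```bash
python3 -m jog '[{"hand":0,"x":0,"y":0,"z":-8,"twist":0},{"hand":0,"x":0,"y":0,"z":-28,"twist":0},{"hand":0,"x":0,"y":0,"z":-48,"twist":0},{"hand":0,"x":0,"y":0,"z":-64,"twist":0},{"hand":-0.4,"x":0,"y":0,"z":-70,"twist":0}]'
python3 -m jog '[{"hand":-1,"x":0,"y":0,"z":0,"twist":0},{"hand":-1,"x":0,"y":0,"z":0,"twist":0},{"hand":-1,"x":0,"y":0,"z":0,"twist":0},{"hand":-1,"x":0,"y":0,"z":0,"twist":0}]'
python3 st.py
python3 -m jog '[{"hand":-1,"x":0,"y":0,"z":0,"twist":-3},{"hand":-1,"x":0,"y":0,"z":0,"twist":-8},{"hand":-1,"x":0,"y":0,"z":0,"twist":-13},{"hand":-1,"x":0,"y":0,"z":0,"twist":-18},{"hand":-1,"x":0,"y":0,"z":0,"twist":-23}]'
python3 st.py
python3 -m jog '[{"hand":-1,"x":0,"y":0,"z":0,"twist":-5},{"hand":-1,"x":0,"y":0,"z":0,"twist":-10},{"hand":-1,"x":0,"y":0,"z":0,"twist":-15},{"hand":-1,"x":0,"y":0,"z":0,"twist":-20},{"hand":-1,"x":0,"y":0,"z":0,"twist":-22}]'
python3 st.py
```

```text
clock: 20.65
tcp_pos: [620.5, -290.9, 77.6]
orientation: [-179.8, -0.1, 102.6]
ft_force: [-0.2, 0.1, -0.4]
finger_gap: 0.375
finger_force: 0.0
clock: 20.98
tcp_pos: [621.7, -291.1, 79.6]
orientation: [-179.9, -0.1, 102.7]
ft_force: [-1.4, -1.6, -15.1]
finger_gap: 0.176
finger_force: 61.0
20.98 [ 621.7 -291.1   79.6] [-1.799e+02 -1.000e-01  1.027e+02] F [ -1.4  -1.6 -15.1] T [-0.2   0.28 -0.2 ] gap 0.176 ff 61.0
clock: 21.4
tcp_pos: [622.2, -291.0, 79.7]
orientation: [-180.0, -0.0, 79.5]
ft_force: [2.0, -1.1, -15.7]
finger_gap: 0.175
finger_force: 60.6
21.4 [ 622.2 -291.    79.7] [-180.    -0.    79.5] F [  2.   -1.1 -15.7] T [-0.19 -0.2   0.21] gap 0.175 ff 60.6
clock: 21.82
tcp_pos: [622.6, -291.2, 79.7]
orientation: [180.0, -0.0, 57.5]
ft_force: [5.7, -2.4, -18.2]
finger_gap: 0.173
finger_force: 60.4
21.82 [ 622.6 -291.2   79.7] [180.   -0.   57.5] F [  5.7  -2.4 -18.2] T [-0.19 -0.63  0.17] gap 0.173 ff 60.4
```

```bash
python3 -m jog '[{"hand":0,"x":0,"y":0,"z":0,"twist":0},{"hand":0,"x":0,"y":0,"z":0,"twist":0},{"hand":0,"x":0,"y":0,"z":20,"twist":0},{"hand":0,"x":0,"y":0,"z":50,"twist":0},{"hand":0,"x":-10,"y":11,"z":70,"twist":5}]'
python3 -m jog '[{"hand":0,"x":-25,"y":28,"z":0,"twist":7},{"hand":0,"x":-51,"y":57,"z":0,"twist":14},{"hand":0,"x":-77,"y":86,"z":0,"twist":21},{"hand":0,"x":-103,"y":116,"z":0,"twist":28},{"hand":0,"x":-125,"y":141,"z":0,"twist":35}]'
python3 -m jog '[{"hand":0,"x":-20,"y":23,"z":0,"twist":7},{"hand":0,"x":-32,"y":36,"z":0,"twist":8.8},{"hand":0,"x":-35,"y":39,"z":0,"twist":8.8},{"hand":0,"x":-35,"y":39,"z":0,"twist":8.8},{"hand":0,"x":-35,"y":39,"z":0,"twist":8.8}]'
python3 st.py
```

```text
clock: 22.23
tcp_pos: [614.3, -281.9, 153.9]
orientation: [179.7, 0.0, 62.7]
ft_force: [-0.1, -1.3, 1.9]
finger_gap: 0.498
finger_force: 0.0
clock: 22.65
tcp_pos: [486.4, -137.8, 151.6]
orientation: [179.9, 0.1, 98.2]
ft_force: [0.6, 0.8, -0.4]
finger_gap: 0.502
finger_force: 0.0
clock: 23.07
tcp_pos: [453.8, -100.9, 151.1]
orientation: [179.9, 0.1, 106.5]
ft_force: [-0.7, -0.5, -0.5]
finger_gap: 0.497
finger_force: 0.0
23.07 [ 453.8 -100.9  151.1] [1.799e+02 1.000e-01 1.065e+02] F [-0.7 -0.5 -0.5] T [-0.03 -0.01  0.03] gap 0.497 ff 0.0
```

```bash
python3 -m jog '[{"hand":0,"x":-1,"y":0.5,"z":-8,"twist":0},{"hand":0,"x":-1,"y":0.5,"z":-28,"twist":0},{"hand":0,"x":-1,"y":0.5,"z":-48,"twist":0},{"hand":0,"x":-1,"y":0.5,"z":-64,"twist":0},{"hand":-0.4,"x":-1,"y":0.5,"z":-70,"twist":0}]'
python3 -m jog '[{"hand":-1,"x":0,"y":0,"z":0,"twist":0},{"hand":-1,"x":0,"y":0,"z":0,"twist":0},{"hand":-1,"x":0,"y":0,"z":0,"twist":0},{"hand":-1,"x":0,"y":0,"z":0,"twist":0}]'
python3 st.py
python3 -m jog '[{"hand":-1,"x":0,"y":0,"z":0,"twist":-3},{"hand":-1,"x":0,"y":0,"z":0,"twist":-8},{"hand":-1,"x":0,"y":0,"z":0,"twist":-13},{"hand":-1,"x":0,"y":0,"z":0,"twist":-18},{"hand":-1,"x":0,"y":0,"z":0,"twist":-23}]'
python3 st.py
python3 -m jog '[{"hand":-1,"x":0,"y":0,"z":0,"twist":-5},{"hand":-1,"x":0,"y":0,"z":0,"twist":-10},{"hand":-1,"x":0,"y":0,"z":0,"twist":-15},{"hand":-1,"x":0,"y":0,"z":0,"twist":-20},{"hand":-1,"x":0,"y":0,"z":0,"twist":-22}]'
python3 st.py
```

```text
clock: 23.48
tcp_pos: [451.0, -100.0, 77.7]
orientation: [-179.9, -0.1, 106.5]
ft_force: [-0.6, -0.1, -0.2]
finger_gap: 0.374
finger_force: 0.0
clock: 23.82
tcp_pos: [451.8, -99.8, 79.4]
orientation: [180.0, -0.0, 106.5]
ft_force: [8.7, -0.6, -28.6]
finger_gap: 0.18
finger_force: 59.5
23.82 [451.8 -99.8  79.4] [180.   -0.  106.5] F [  8.7  -0.6 -28.6] T [-0.21 -1.14 -0.41] gap 0.18 ff 59.5
clock: 24.23
tcp_pos: [452.0, -99.7, 79.4]
orientation: [180.0, -0.0, 83.3]
ft_force: [11.2, 1.3, -30.9]
finger_gap: 0.174
finger_force: 58.5
24.23 [452.  -99.7  79.4] [180.   -0.   83.3] F [ 11.2   1.3 -30.9] T [ 0.24 -1.5   0.17] gap 0.174 ff 58.5
clock: 24.65
tcp_pos: [452.4, -99.9, 79.5]
orientation: [179.9, -0.0, 61.3]
ft_force: [11.5, 0.5, -31.4]
finger_gap: 0.177
finger_force: 58.8
24.65 [452.4 -99.9  79.5] [179.9  -0.   61.3] F [ 11.5   0.5 -31.4] T [ 0.02 -1.75  0.16] gap 0.177 ff 58.8
```

First pass done (45° on each knob). Second pass, starting with knob0.

```bash
python3 -m jog '[{"hand":0,"x":0,"y":0,"z":0,"twist":0},{"hand":0,"x":0,"y":0,"z":0,"twist":0},{"hand":0,"x":0,"y":0,"z":20,"twist":0},{"hand":0,"x":0,"y":0,"z":50,"twist":0},{"hand":0,"x":15,"y":0,"z":70,"twist":5}]'
python3 -m jog '[{"hand":0,"x":35,"y":1,"z":0,"twist":7},{"hand":0,"x":70,"y":3,"z":0,"twist":14},{"hand":0,"x":105,"y":5,"z":0,"twist":21},{"hand":0,"x":132,"y":6,"z":0,"twist":28},{"hand":0,"x":145,"y":7.5,"z":0,"twist":35}]'
python3 -m jog '[{"hand":0,"x":0,"y":0,"z":0,"twist":6.6},{"hand":0,"x":0,"y":0,"z":0,"twist":6.6},{"hand":0,"x":0,"y":0,"z":0,"twist":6.6}]'
python3 st.py
```

```text
clock: 25.07
tcp_pos: [465.6, -99.8, 152.6]
orientation: [-180.0, 0.0, 66.5]
ft_force: [1.1, -0.7, -0.1]
finger_gap: 0.5
finger_force: 0.0
clock: 25.48
tcp_pos: [614.5, -92.3, 151.1]
orientation: [179.9, 0.1, 102.0]
ft_force: [0.0, -0.3, -1.1]
finger_gap: 0.504
finger_force: 0.0
clock: 25.73
tcp_pos: [611.5, -92.3, 150.7]
orientation: [180.0, 0.0, 108.0]
ft_force: [-0.3, 0.2, -0.6]
finger_gap: 0.498
finger_force: 0.0
25.73 [611.5 -92.3 150.7] [180.   0. 108.] F [-0.3  0.2 -0.6] T [-0.03  0.01  0.02] gap 0.498 ff 0.0
```

```bash
cat > ok.py <<'E'
import sys
from workcell import observe
o=observe(); t=o["ft_torque"][2]; print("Tz",round(t,3),"yaw",round(o["orientation"][2],1),round(o["clock"],2)); sys.exit(t>=0.37)
E
python3 -m jog '[{"hand":0,"x":0.5,"y":0,"z":-8,"twist":0},{"hand":0,"x":0.5,"y":0,"z":-28,"twist":0},{"hand":0,"x":0.5,"y":0,"z":-48,"twist":0},{"hand":0,"x":0.5,"y":0,"z":-64,"twist":0},{"hand":0,"x":0.5,"y":0,"z":-71,"twist":0}]' | grep tcp
python3 -m jog '[{"hand":0,"x":0,"y":0,"z":0,"twist":0},{"hand":-1,"x":0,"y":0,"z":0,"twist":0},{"hand":-1,"x":0,"y":0,"z":0,"twist":0},{"hand":-1,"x":0,"y":0,"z":0,"twist":0},{"hand":-1,"x":0,"y":0,"z":0,"twist":0}]' | grep finger
python3 st.py
python3 -m jog '[{"hand":-1,"x":0,"y":0,"z":0,"twist":-2},{"hand":-1,"x":0,"y":0,"z":0,"twist":-5},{"hand":-1,"x":0,"y":0,"z":0,"twist":-8},{"hand":-1,"x":0,"y":0,"z":0,"twist":-10}]' | grep xx
python3 ok.py &&
python3 -m jog '[{"hand":-1,"x":0,"y":0,"z":0,"twist":-1.3},{"hand":-1,"x":0,"y":0,"z":0,"twist":-2.6}]' >o.txt && python3 ok.py &&
python3 -m jog '[{"hand":-1,"x":0,"y":0,"z":0,"twist":-1.3},{"hand":-1,"x":0,"y":0,"z":0,"twist":-2.6}]' >o.txt && python3 ok.py &&
python3 -m jog '[{"hand":-1,"x":0,"y":0,"z":0,"twist":-1.3},{"hand":-1,"x":0,"y":0,"z":0,"twist":-2.6}]' >o.txt && python3 ok.py &&
python3 -m jog '[{"hand":-1,"x":0,"y":0,"z":0,"twist":-1.3},{"hand":-1,"x":0,"y":0,"z":0,"twist":-2.6}]' >o.txt && python3 ok.py
```

```text
tcp_pos: [610.6, -92.1, 76.9]
finger_gap: 0.172
finger_force: 59.2
26.57 [612.3 -92.4  80.5] [180.    0.  108.1] F [-4.5 -0.7  7.4] T [-0.13  0.64 -0.05] gap 0.172 ff 59.2
Tz 0.189 yaw 98.0 26.9False
```

```bash
sed -i 's/sys.exit(t>=0.37)/sys.exit(int(t>=0.37))/' ok.py
python3 -m jog '[{"hand":-1,"x":0,"y":0,"z":0,"twist":-1.3},{"hand":-1,"x":0,"y":0,"z":0,"twist":-2.6}]' >o.txt && python3 ok.py &&
python3 -m jog '[{"hand":-1,"x":0,"y":0,"z":0,"twist":-1.3},{"hand":-1,"x":0,"y":0,"z":0,"twist":-2.6}]' >o.txt && python3 ok.py &&
python3 -m jog '[{"hand":-1,"x":0,"y":0,"z":0,"twist":-1.3},{"hand":-1,"x":0,"y":0,"z":0,"twist":-2.6}]' >o.txt && python3 ok.py &&
python3 -m jog '[{"hand":-1,"x":0,"y":0,"z":0,"twist":-1.3},{"hand":-1,"x":0,"y":0,"z":0,"twist":-2.6}]' >o.txt && python3 ok.py &&
python3 -m jog '[{"hand":-1,"x":0,"y":0,"z":0,"twist":-1.3},{"hand":-1,"x":0,"y":0,"z":0,"twist":-2.6}]' >o.txt && python3 ok.py &&
python3 -m jog '[{"hand":-1,"x":0,"y":0,"z":0,"twist":-1.3},{"hand":-1,"x":0,"y":0,"z":0,"twist":-2.6}]' >o.txt && python3 ok.py
```

```text
Tz 0.136 yaw 95.5 27.07
Tz 0.152 yaw 92.9 27.23
Tz 0.16 yaw 90.3 27.4
Tz 0.14 yaw 87.7 27.57
Tz 0.126 yaw 85.1 27.73
Tz 0.179 yaw 82.5 27.9
```

```bash
python3 -m jog '[{"hand":-1,"x":0,"y":0,"z":0,"twist":-1.3},{"hand":-1,"x":0,"y":0,"z":0,"twist":-2.6}]' >o.txt && python3 ok.py &&
python3 -m jog '[{"hand":-1,"x":0,"y":0,"z":0,"twist":-1.3},{"hand":-1,"x":0,"y":0,"z":0,"twist":-2.6}]' >o.txt && python3 ok.py &&
python3 -m jog '[{"hand":-1,"x":0,"y":0,"z":0,"twist":-1},{"hand":-1,"x":0,"y":0,"z":0,"twist":-2}]' >o.txt && python3 ok.py &&
python3 -m jog '[{"hand":-1,"x":0,"y":0,"z":0,"twist":-1},{"hand":-1,"x":0,"y":0,"z":0,"twist":-2}]' >o.txt && python3 ok.py &&
python3 -m jog '[{"hand":-1,"x":0,"y":0,"z":0,"twist":-1},{"hand":-1,"x":0,"y":0,"z":0,"twist":-2}]' >o.txt && python3 ok.py &&
python3 -m jog '[{"hand":-1,"x":0,"y":0,"z":0,"twist":-1},{"hand":-1,"x":0,"y":0,"z":0,"twist":-2}]' >o.txt && python3 ok.py
```

```text
Tz 0.168 yaw 79.9 28.07
Tz 0.138 yaw 77.3 28.23
Tz 0.173 yaw 75.3 28.4
Tz 0.188 yaw 73.3 28.57
Tz 0.154 yaw 71.3 28.73
Tz 0.194 yaw 69.3 28.9
```

```bash
python3 -m jog '[{"hand":-1,"x":0,"y":0,"z":0,"twist":-1},{"hand":-1,"x":0,"y":0,"z":0,"twist":-2}]' >o.txt && python3 ok.py &&
python3 -m jog '[{"hand":-1,"x":0,"y":0,"z":0,"twist":-1},{"hand":-1,"x":0,"y":0,"z":0,"twist":-2}]' >o.txt && python3 ok.py &&
python3 -m jog '[{"hand":-1,"x":0,"y":0,"z":0,"twist":-0.8},{"hand":-1,"x":0,"y":0,"z":0,"twist":-1.6}]' >o.txt && python3 ok.py &&
python3 -m jog '[{"hand":-1,"x":0,"y":0,"z":0,"twist":-0.8},{"hand":-1,"x":0,"y":0,"z":0,"twist":-1.6}]' >o.txt && python3 ok.py &&
python3 -m jog '[{"hand":-1,"x":0,"y":0,"z":0,"twist":-0.8},{"hand":-1,"x":0,"y":0,"z":0,"twist":-1.6}]' >o.txt && python3 ok.py
```

```text
Tz 0.189 yaw 67.3 29.07
Tz 0.341 yaw 65.3 29.23
Tz 0.377 yaw 63.7 29.4
```

```bash
python3 -m jog '[{"hand":-1,"x":0,"y":0,"z":0,"twist":-0.6},{"hand":-1,"x":0,"y":0,"z":0,"twist":-1.2}]' >o.txt; python3 ok.py
python3 -m jog '[{"hand":-1,"x":0,"y":0,"z":0,"twist":0}]' >o.txt; python3 st.py
```

```text
Tz 0.419 yaw 62.6 29.57
29.65 [612.5 -92.6  80.5] [179.9   0.   62.6] F [-2.7 -1.1  5.8] T [-0.35  0.53  0.32] gap 0.172 ff 59.1
```

```bash
python3 -m jog '[{"hand":-1,"x":0,"y":0,"z":0,"twist":-0.5},{"hand":-1,"x":0,"y":0,"z":0,"twist":-1}]' >o.txt; python3 ok.py
python3 -m jog '[{"hand":-1,"x":0,"y":0,"z":0,"twist":-1}]' >o.txt;  python3 ok.py
```

```text
Tz 0.495 yaw 61.6 29.82
Tz 0.537 yaw 60.6 29.9
```

```bash
python3 -m jog '[{"hand":0,"x":0,"y":0,"z":0,"twist":0},{"hand":0,"x":0,"y":0,"z":0,"twist":0},{"hand":0,"x":0,"y":0,"z":20,"twist":0},{"hand":0,"x":0,"y":0,"z":50,"twist":0},{"hand":0,"x":-10,"y":-14,"z":70,"twist":2}]' | grep finger
python3 -m jog '[{"hand":0,"x":-23,"y":-31,"z":0,"twist":0},{"hand":0,"x":-46,"y":-63,"z":0,"twist":0},{"hand":0,"x":-69,"y":-95,"z":0,"twist":0},{"hand":0,"x":-92,"y":-127,"z":0,"twist":0},{"hand":0,"x":-113,"y":-156,"z":0,"twist":0}]' | grep tcp
python3 -m jog '[{"hand":0,"x":-15,"y":-20,"z":0,"twist":0},{"hand":0,"x":-24,"y":-33,"z":0,"twist":0},{"hand":0,"x":-26.5,"y":-35.5,"z":0,"twist":0},{"hand":0,"x":-26.5,"y":-35.5,"z":0,"twist":0}]' | grep xx
python3 st.py
```

```text
finger_gap: 0.501
finger_force: 0.0
tcp_pos: [487.8, -263.6, 149.5]
31.07 [ 462.2 -298.2  149.3] [180.   -0.   62.5] F [-0.  -0.3 -0.1] T [-0.03 -0.03 -0.01] gap 0.5 ff 0.0
```

```bash
python3 -m jog '[{"hand":0,"x":0.5,"y":0,"z":-8,"twist":0},{"hand":0,"x":0.5,"y":0,"z":-28,"twist":0},{"hand":0,"x":0.5,"y":0,"z":-48,"twist":0},{"hand":0,"x":0.5,"y":0,"z":-64,"twist":0},{"hand":0,"x":0.5,"y":0,"z":-70,"twist":0}]' | grep tcp
python3 -m jog '[{"hand":0,"x":0,"y":0,"z":0,"twist":0},{"hand":-1,"x":0,"y":0,"z":0,"twist":0},{"hand":-1,"x":0,"y":0,"z":0,"twist":0},{"hand":-1,"x":0,"y":0,"z":0,"twist":0},{"hand":-1,"x":0,"y":0,"z":0,"twist":0}]' >o.txt
python3 st.py
python3 -m jog '[{"hand":-1,"x":0,"y":0,"z":0,"twist":-2},{"hand":-1,"x":0,"y":0,"z":0,"twist":-5},{"hand":-1,"x":0,"y":0,"z":0,"twist":-8},{"hand":-1,"x":0,"y":0,"z":0,"twist":-9}]' >o.txt; python3 ok.py &&
python3 -m jog '[{"hand":-1,"x":0,"y":0,"z":0,"twist":-1.2},{"hand":-1,"x":0,"y":0,"z":0,"twist":-2.4}]' >o.txt && python3 ok.py &&
python3 -m jog '[{"hand":-1,"x":0,"y":0,"z":0,"twist":-1.2},{"hand":-1,"x":0,"y":0,"z":0,"twist":-2.4}]' >o.txt && python3 ok.py &&
python3 -m jog '[{"hand":-1,"x":0,"y":0,"z":0,"twist":-1.2},{"hand":-1,"x":0,"y":0,"z":0,"twist":-2.4}]' >o.txt && python3 ok.py &&
python3 -m jog '[{"hand":-1,"x":0,"y":0,"z":0,"twist":-1.2},{"hand":-1,"x":0,"y":0,"z":0,"twist":-2.4}]' >o.txt && python3 ok.py &&
python3 -m jog '[{"hand":-1,"x":0,"y":0,"z":0,"twist":-1.2},{"hand":-1,"x":0,"y":0,"z":0,"twist":-2.4}]' >o.txt && python3 ok.py &&
python3 -m jog '[{"hand":-1,"x":0,"y":0,"z":0,"twist":-1.2},{"hand":-1,"x":0,"y":0,"z":0,"twist":-2.4}]' >o.txt && python3 ok.py
```

```text
tcp_pos: [462.8, -295.8, 76.5]
31.9 [ 463.6 -297.7   80.2] [179.9   0.   62.6] F [-0.6  3.4  6.9] T [0.5  0.01 0.15] gap 0.174 ff 59.2
Tz 0.165 yaw 53.4 32.23
Tz 0.146 yaw 51.1 32.4
Tz 0.179 yaw 48.7 32.57
Tz 0.145 yaw 46.3 32.73
Tz 0.173 yaw 43.9 32.9
Tz 0.167 yaw 41.5 33.07
Tz 0.164 yaw 39.1 33.23
```

```bash
python3 -m jog '[{"hand":-1,"x":0,"y":0,"z":0,"twist":-1},{"hand":-1,"x":0,"y":0,"z":0,"twist":-2}]' >o.txt && python3 ok.py &&
python3 -m jog '[{"hand":-1,"x":0,"y":0,"z":0,"twist":-1},{"hand":-1,"x":0,"y":0,"z":0,"twist":-2}]' >o.txt && python3 ok.py &&
python3 -m jog '[{"hand":-1,"x":0,"y":0,"z":0,"twist":-1},{"hand":-1,"x":0,"y":0,"z":0,"twist":-2}]' >o.txt && python3 ok.py &&
python3 -m jog '[{"hand":-1,"x":0,"y":0,"z":0,"twist":-1},{"hand":-1,"x":0,"y":0,"z":0,"twist":-2}]' >o.txt && python3 ok.py &&
python3 -m jog '[{"hand":-1,"x":0,"y":0,"z":0,"twist":-1},{"hand":-1,"x":0,"y":0,"z":0,"twist":-2}]' >o.txt && python3 ok.py &&
python3 -m jog '[{"hand":-1,"x":0,"y":0,"z":0,"twist":-1},{"hand":-1,"x":0,"y":0,"z":0,"twist":-2}]' >o.txt && python3 ok.py &&
python3 -m jog '[{"hand":-1,"x":0,"y":0,"z":0,"twist":-1},{"hand":-1,"x":0,"y":0,"z":0,"twist":-2}]' >o.txt && python3 ok.py &&
python3 -m jog '[{"hand":-1,"x":0,"y":0,"z":0,"twist":-1},{"hand":-1,"x":0,"y":0,"z":0,"twist":-2}]' >o.txt && python3 ok.py &&
python3 -m jog '[{"hand":-1,"x":0,"y":0,"z":0,"twist":-1},{"hand":-1,"x":0,"y":0,"z":0,"twist":-2}]' >o.txt && python3 ok.py
```

```text
Tz 0.209 yaw 37.1 33.4
Tz 0.178 yaw 35.1 33.57
Tz 0.148 yaw 33.1 33.73
Tz 0.173 yaw 31.1 33.9
Tz 0.196 yaw 29.1 34.07
Tz 0.166 yaw 27.1 34.23
Tz 0.175 yaw 25.1 34.4
Tz 0.225 yaw 23.1 34.57
Tz 0.352 yaw 21.2 34.73
```

```bash
python3 -m jog '[{"hand":-1,"x":0,"y":0,"z":0,"twist":-0.6},{"hand":-1,"x":0,"y":0,"z":0,"twist":-1.2}]' >o.txt; python3 ok.py
python3 -m jog '[{"hand":-1,"x":0,"y":0,"z":0,"twist":-0.5},{"hand":-1,"x":0,"y":0,"z":0,"twist":-1.1}]' >o.txt; python3 ok.py
```

```text
Tz 0.355 yaw 20.0 34.9
Tz 0.365 yaw 18.9 35.07
```

```bash
python3 -m jog '[{"hand":-1,"x":0,"y":0,"z":0,"twist":-0.5},{"hand":-1,"x":0,"y":0,"z":0,"twist":-1}]' >o.txt; python3 st.py
```

```text
35.23 [ 464.9 -299.3   80.2] [179.7  -0.2  17.9] F [ 9.3 -5.5 -0.7] T [-0.86 -1.21  0.48] gap 0.182 ff 58.7
```

```bash
python3 -m jog '[{"hand":0,"x":0,"y":0,"z":0,"twist":0},{"hand":0,"x":0,"y":0,"z":0,"twist":0},{"hand":0,"x":0,"y":0,"z":20,"twist":0},{"hand":0,"x":0,"y":0,"z":50,"twist":0},{"hand":0,"x":15,"y":0,"z":70,"twist":5}]' |grep finger
python3 -m jog '[{"hand":0,"x":35,"y":1,"z":0,"twist":7},{"hand":0,"x":70,"y":3,"z":0,"twist":14},{"hand":0,"x":105,"y":5,"z":0,"twist":21},{"hand":0,"x":130,"y":6,"z":0,"twist":28},{"hand":0,"x":144,"y":7,"z":0,"twist":34.6}]' >o.txt
python3 -m jog '[{"hand":0,"x":0,"y":0,"z":0,"twist":0},{"hand":0,"x":0,"y":0,"z":0,"twist":0},{"hand":0,"x":0,"y":0,"z":0,"twist":0}]' >o.txt
python3 st.py
```

```text
finger_gap: 0.498
finger_force: 0.0
36.32 [ 620.9 -290.7  148.8] [-179.9    0.    57.3] F [ 0.2 -0.7  0. ] T [ 0.04 -0.03  0.01] gap 0.497 ff 0.0
```

```bash
python3 -m jog '[{"hand":0,"x":1.5,"y":-0.5,"z":-8,"twist":0},{"hand":0,"x":1.5,"y":-0.5,"z":-28,"twist":0},{"hand":0,"x":1.5,"y":-0.5,"z":-48,"twist":0},{"hand":0,"x":1.5,"y":-0.5,"z":-63,"twist":0},{"hand":0,"x":1.5,"y":-0.5,"z":-69,"twist":0}]' | grep tcp
python3 -m jog '[{"hand":0,"x":0,"y":0,"z":0,"twist":0},{"hand":-1,"x":0,"y":0,"z":0,"twist":0},{"hand":-1,"x":0,"y":0,"z":0,"twist":0},{"hand":-1,"x":0,"y":0,"z":0,"twist":0},{"hand":-1,"x":0,"y":0,"z":0,"twist":0}]' >o.txt
python3 st.py
python3 -m jog '[{"hand":-1,"x":0,"y":0,"z":0,"twist":-2},{"hand":-1,"x":0,"y":0,"z":0,"twist":-5},{"hand":-1,"x":0,"y":0,"z":0,"twist":-8},{"hand":-1,"x":0,"y":0,"z":0,"twist":-9}]' >o.txt; python3 ok.py &&
python3 -m jog '[{"hand":-1,"x":0,"y":0,"z":0,"twist":-1.2},{"hand":-1,"x":0,"y":0,"z":0,"twist":-2.4}]' >o.txt && python3 ok.py &&
python3 -m jog '[{"hand":-1,"x":0,"y":0,"z":0,"twist":-1.2},{"hand":-1,"x":0,"y":0,"z":0,"twist":-2.4}]' >o.txt && python3 ok.py &&
python3 -m jog '[{"hand":-1,"x":0,"y":0,"z":0,"twist":-1.2},{"hand":-1,"x":0,"y":0,"z":0,"twist":-2.4}]' >o.txt && python3 ok.py &&
python3 -m jog '[{"hand":-1,"x":0,"y":0,"z":0,"twist":-1.2},{"hand":-1,"x":0,"y":0,"z":0,"twist":-2.4}]' >o.txt && python3 ok.py &&
python3 -m jog '[{"hand":-1,"x":0,"y":0,"z":0,"twist":-1.2},{"hand":-1,"x":0,"y":0,"z":0,"twist":-2.4}]' >o.txt && python3 ok.py &&
python3 -m jog '[{"hand":-1,"x":0,"y":0,"z":0,"twist":-1.2},{"hand":-1,"x":0,"y":0,"z":0,"twist":-2.4}]' >o.txt && python3 ok.py
```

```text
tcp_pos: [621.7, -290.9, 77.4]
37.15 [ 623.2 -291.1   81.7] [-180.     0.    57.4] F [-5.8  2.5  5.6] T [ 0.43  0.95 -0.1 ] gap 0.174 ff 59.1
Tz 0.129 yaw 48.3 37.48
Tz 0.18 yaw 46.0 37.65
Tz 0.129 yaw 43.6 37.82
Tz 0.146 yaw 41.2 37.98
Tz 0.173 yaw 38.8 38.15
Tz 0.075 yaw 36.4 38.32
Tz 0.168 yaw 34.0 38.48
```

```bash
python3 -m jog '[{"hand":-1,"x":0,"y":0,"z":0,"twist":-1},{"hand":-1,"x":0,"y":0,"z":0,"twist":-2}]' >o.txt && python3 ok.py &&
python3 -m jog '[{"hand":-1,"x":0,"y":0,"z":0,"twist":-1},{"hand":-1,"x":0,"y":0,"z":0,"twist":-2}]' >o.txt && python3 ok.py &&
python3 -m jog '[{"hand":-1,"x":0,"y":0,"z":0,"twist":-1},{"hand":-1,"x":0,"y":0,"z":0,"twist":-2}]' >o.txt && python3 ok.py &&
python3 -m jog '[{"hand":-1,"x":0,"y":0,"z":0,"twist":-1},{"hand":-1,"x":0,"y":0,"z":0,"twist":-2}]' >o.txt && python3 ok.py &&
python3 -m jog '[{"hand":-1,"x":0,"y":0,"z":0,"twist":-1},{"hand":-1,"x":0,"y":0,"z":0,"twist":-2}]' >o.txt && python3 ok.py &&
python3 -m jog '[{"hand":-1,"x":0,"y":0,"z":0,"twist":-1},{"hand":-1,"x":0,"y":0,"z":0,"twist":-2}]' >o.txt && python3 ok.py &&
python3 -m jog '[{"hand":-1,"x":0,"y":0,"z":0,"twist":-1},{"hand":-1,"x":0,"y":0,"z":0,"twist":-2}]' >o.txt && python3 ok.py &&
python3 -m jog '[{"hand":-1,"x":0,"y":0,"z":0,"twist":-1},{"hand":-1,"x":0,"y":0,"z":0,"twist":-2}]' >o.txt && python3 ok.py &&
python3 -m jog '[{"hand":-1,"x":0,"y":0,"z":0,"twist":-1},{"hand":-1,"x":0,"y":0,"z":0,"twist":-2}]' >o.txt && python3 ok.py
```

```text
Tz 0.164 yaw 32.0 38.65
Tz 0.173 yaw 30.0 38.82
Tz 0.143 yaw 28.0 38.98
Tz 0.214 yaw 26.0 39.15
Tz 0.255 yaw 24.0 39.32
Tz 0.366 yaw 22.0 39.48
Tz 0.474 yaw 20.0 39.65
```

```bash
python3 st.py
python3 -m jog '[{"hand":0,"x":0,"y":0,"z":0,"twist":0},{"hand":0,"x":0,"y":0,"z":0,"twist":0},{"hand":0,"x":0,"y":0,"z":20,"twist":0},{"hand":0,"x":0,"y":0,"z":50,"twist":0},{"hand":0,"x":-10,"y":11,"z":69,"twist":5}]' | grep finger
python3 -m jog '[{"hand":0,"x":-25,"y":28,"z":0,"twist":7},{"hand":0,"x":-51,"y":57,"z":0,"twist":14},{"hand":0,"x":-77,"y":86,"z":0,"twist":21},{"hand":0,"x":-103,"y":116,"z":0,"twist":28},{"hand":0,"x":-125,"y":141,"z":0,"twist":35}]' >o.txt
python3 -m jog '[{"hand":0,"x":-20,"y":23,"z":0,"twist":1.3},{"hand":0,"x":-32,"y":36,"z":0,"twist":1.3},{"hand":0,"x":-35.5,"y":39,"z":0,"twist":1.3},{"hand":0,"x":-35.5,"y":39,"z":0,"twist":1.3},{"hand":0,"x":-35.5,"y":39,"z":0,"twist":1.3}]' >o.txt
python3 st.py
```

```text
39.65 [ 623.8 -292.    81.7] [179.9  -0.   20. ] F [-4.5 -2.5  5.2] T [-0.43  0.72  0.47] gap 0.171 ff 59.2
finger_gap: 0.503
finger_force: 0.0
40.9 [ 454.  -100.7  149.5] [179.9  -0.   61.4] F [ 0.3 -0.3  0.9] T [-0.02  0.04 -0.  ] gap 0.503 ff 0.0
```

```bash
python3 -m jog '[{"hand":0,"x":-1,"y":1,"z":-8,"twist":0},{"hand":0,"x":-1,"y":1,"z":-28,"twist":0},{"hand":0,"x":-1,"y":1,"z":-48,"twist":0},{"hand":0,"x":-1,"y":1,"z":-63,"twist":0},{"hand":0,"x":-1,"y":1,"z":-69,"twist":0}]' | grep tcp
python3 -m jog '[{"hand":0,"x":0,"y":0,"z":0,"twist":0},{"hand":-1,"x":0,"y":0,"z":0,"twist":0},{"hand":-1,"x":0,"y":0,"z":0,"twist":0},{"hand":-1,"x":0,"y":0,"z":0,"twist":0},{"hand":-1,"x":0,"y":0,"z":0,"twist":0}]' >o.txt
python3 st.py
python3 -m jog '[{"hand":-1,"x":0,"y":0,"z":0,"twist":-2},{"hand":-1,"x":0,"y":0,"z":0,"twist":-5},{"hand":-1,"x":0,"y":0,"z":0,"twist":-8},{"hand":-1,"x":0,"y":0,"z":0,"twist":-9}]' >o.txt; python3 ok.py &&
python3 -m jog '[{"hand":-1,"x":0,"y":0,"z":0,"twist":-1.2},{"hand":-1,"x":0,"y":0,"z":0,"twist":-2.4}]' >o.txt && python3 ok.py &&
python3 -m jog '[{"hand":-1,"x":0,"y":0,"z":0,"twist":-1.2},{"hand":-1,"x":0,"y":0,"z":0,"twist":-2.4}]' >o.txt && python3 ok.py &&
python3 -m jog '[{"hand":-1,"x":0,"y":0,"z":0,"twist":-1.2},{"hand":-1,"x":0,"y":0,"z":0,"twist":-2.4}]' >o.txt && python3 ok.py &&
python3 -m jog '[{"hand":-1,"x":0,"y":0,"z":0,"twist":-1.2},{"hand":-1,"x":0,"y":0,"z":0,"twist":-2.4}]' >o.txt && python3 ok.py &&
python3 -m jog '[{"hand":-1,"x":0,"y":0,"z":0,"twist":-1.2},{"hand":-1,"x":0,"y":0,"z":0,"twist":-2.4}]' >o.txt && python3 ok.py &&
python3 -m jog '[{"hand":-1,"x":0,"y":0,"z":0,"twist":-1.2},{"hand":-1,"x":0,"y":0,"z":0,"twist":-2.4}]' >o.txt && python3 ok.py
```

```text
tcp_pos: [451.5, -99.5, 77.7]
41.73 [452.8 -99.5  81. ] [179.9  -0.   61.3] F [ 1.3 -1.4  2.3] T [-0.27 -0.08 -0.13] gap 0.174 ff 59.1
Tz 0.09 yaw 52.2 42.07
Tz 0.184 yaw 50.0 42.23
Tz 0.141 yaw 47.6 42.4
Tz 0.203 yaw 45.2 42.57
Tz 0.135 yaw 42.8 42.73
Tz 0.16 yaw 40.4 42.9
Tz 0.119 yaw 38.0 43.07
```

```bash
python3 -m jog '[{"hand":-1,"x":0,"y":0,"z":0,"twist":-1},{"hand":-1,"x":0,"y":0,"z":0,"twist":-2}]' >o.txt && python3 ok.py &&
python3 -m jog '[{"hand":-1,"x":0,"y":0,"z":0,"twist":-1},{"hand":-1,"x":0,"y":0,"z":0,"twist":-2}]' >o.txt && python3 ok.py &&
python3 -m jog '[{"hand":-1,"x":0,"y":0,"z":0,"twist":-1},{"hand":-1,"x":0,"y":0,"z":0,"twist":-2}]' >o.txt && python3 ok.py &&
python3 -m jog '[{"hand":-1,"x":0,"y":0,"z":0,"twist":-1},{"hand":-1,"x":0,"y":0,"z":0,"twist":-2}]' >o.txt && python3 ok.py &&
python3 -m jog '[{"hand":-1,"x":0,"y":0,"z":0,"twist":-1},{"hand":-1,"x":0,"y":0,"z":0,"twist":-2}]' >o.txt && python3 ok.py &&
python3 -m jog '[{"hand":-1,"x":0,"y":0,"z":0,"twist":-1},{"hand":-1,"x":0,"y":0,"z":0,"twist":-2}]' >o.txt && python3 ok.py &&
python3 -m jog '[{"hand":-1,"x":0,"y":0,"z":0,"twist":-1},{"hand":-1,"x":0,"y":0,"z":0,"twist":-2}]' >o.txt && python3 ok.py &&
python3 -m jog '[{"hand":-1,"x":0,"y":0,"z":0,"twist":-1},{"hand":-1,"x":0,"y":0,"z":0,"twist":-2}]' >o.txt && python3 ok.py &&
python3 -m jog '[{"hand":-1,"x":0,"y":0,"z":0,"twist":-1},{"hand":-1,"x":0,"y":0,"z":0,"twist":-2}]' >o.txt && python3 ok.py
```

```text
Tz 0.178 yaw 36.0 43.23
Tz 0.11 yaw 34.0 43.4
Tz 0.187 yaw 32.0 43.57
Tz 0.239 yaw 30.0 43.73
Tz 0.193 yaw 28.0 43.9
Tz 0.231 yaw 26.0 44.07
Tz 0.302 yaw 24.0 44.23
Tz 0.339 yaw 22.0 44.4
Tz 0.471 yaw 20.0 44.57
```

```bash
python3 -m jog '[{"hand":0,"x":0,"y":0,"z":0,"twist":0},{"hand":0,"x":0,"y":0,"z":0,"twist":0},{"hand":0,"x":0,"y":0,"z":20,"twist":0},{"hand":0,"x":0,"y":0,"z":55,"twist":0},{"hand":0,"x":-10,"y":20,"z":90,"twist":0}]' | grep finger
python3 -m jog '[{"hand":0,"x":-10,"y":40,"z":20,"twist":0},{"hand":0,"x":-20,"y":80,"z":40,"twist":0},{"hand":0,"x":-30,"y":120,"z":50,"twist":0},{"hand":0,"x":-40,"y":150,"z":50,"twist":0},{"hand":0,"x":-40,"y":155,"z":50,"twist":0}]' >o.txt
python3 -m jog '[{"hand":0,"x":0,"y":0,"z":0,"twist":0},{"hand":0,"x":0,"y":0,"z":0,"twist":0}]' >o.txt
python3 st.py;  python3 -c "
from h import *
f=grab_frame('top');cv2.imwrite('pics/t7.png',cv2.resize(f[110:310,240:500],(780,600),interpolation=cv2.INTER_CUBIC))"
```

```text
finger_gap: 0.502
finger_force: 0.0
45.57 [401.8  75.8 219.9] [-180.     0.    20.1] F [0.1 0.1 0.3] T [0.03 0.06 0.  ] gap 0.496 ff 0.0
```

View pics/t7.png

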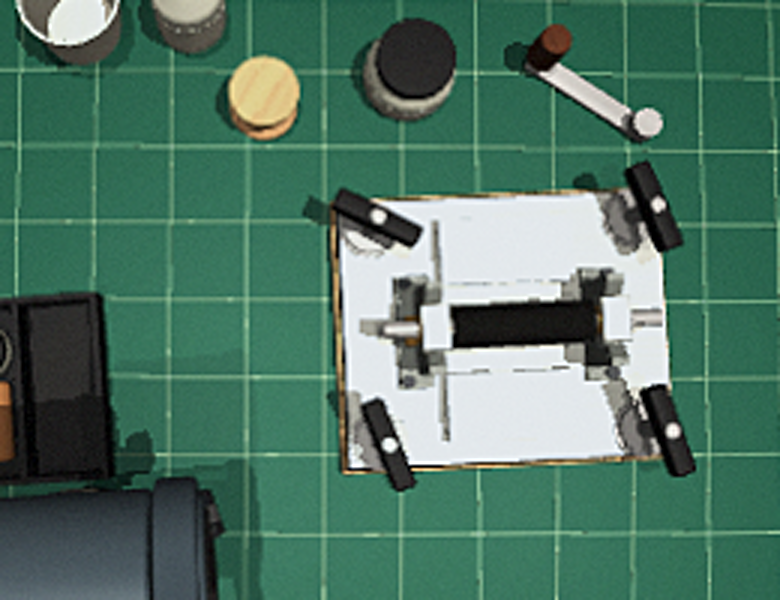

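The roller lies in both slots, with the blocks at crop (437,325) and (620,317), and all four knobs are turned. Before handing in I check the axial centring numerically.

Run:
```python
from h import *
T=cam("top"); y=np.radians(3);R=np.array([[np.cos(y),-np.sin(y)],[np.sin(y),np.cos(y)]])
s=np.array([537.3,-195.8])
t=lambda u,v,z:(R.T@(at_z(T,240+u/3,110+v/3,z)[:2]-s)).round(1)
for n,u,v,z in [("blkL",437,325,111),("blkR",620,317,111),("rubL",453,327,100),("rubR",598,322,100),("tipR",662,318,98),("k0",379,216,107),("k1",658,205,107),("k2",673,431,107),("k3",390,444,107)]: print(n,t(u,v,z))
for l in [(0,64),(0,-64)]:
    for z in (111,115): print(l,z,(proj(T,[*(s+R@l),z])-[240,110])*3)
```

```text
blkL [ 0.4 62. ]
blkR [ -0.4 -67.3]
rubL [-1.1 49.3]
rubR [ -2.7 -54.2]
tipR [  -2.1 -101.3]
k0 [79.  97.8]
k1 [  77.8 -101.6]
k2 [ -82.  -101.1]
k3 [-80.4  98.7]
(0, 64) 111 [434.14016921 325.73257527]
(0, 64) 115 [434.89128884 325.47387455]
(0, -64) 111 [615.30259656 316.73082457]
(0, -64) 115 [616.7811704 316.4352083]
```

```bash
python3 -c "
from workcell import hand_in; print(hand_in())"
```

```text
the job is handed in; nothing more can be done
None
```

The roller is seated in both slots of the press and released. All four T-knobs were tightened crosswise in two passes to about 0.45–0.54 N m, and I handed the job in with about 46 s on the clock.

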